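# Pack the grafted oysters and latch the transport box

## Robot

A 7-joint arm with a two-finger parallel gripper is mounted at the origin on the work surface. World frame = base frame: x ahead of the robot, y to its left, z up, the work surface at z = 0. Lengths are in m, angles in rad, forces in N, time in s.
With the tool pointing down it reaches from about 0.4 to 0.875 m from the base axis. Payload 6.5 kg.
Tool frame: the origin (TCP) lies between the finger pads; the fingertips stand 25 mm ahead of it and the grasp point (between the pads) lies 6 mm ahead of it; z points along the fingers, y is the direction in which the jaws open and shut (so a half turn about z gives the same grasp; the last joint's range is limited). The gripper opens to 88 mm and grips with 3 to 60 N. Pads are 18 mm wide; open, the fingers measure 123 mm over their backs; the gripper's body (75 mm by 187 mm) begins 45 mm behind the grasp point.
Start: joints at [-1.279, 0.536, -0.004, 1.538, 0.003, 1.067, -0.071], TCP at [0.228, 0.609, 0.264] pointing down, gripper open.
Joint ranges: [-2.7, 2.7], [-0.37, 2.16], [-1.27, 1.26], [0.24, 2.4], [-1.31, 4.45], [0.19, 1.91], [-2.76, 2.76]. Speed limits (rad/s): [2.39, 2.39, 3.14, 3.14, 3.14, 3.14, 3.14].

## Interface

Orientations are given as a rotation vector (axis times angle).
In Python, from cell import readout, snapshot, hand_in gives the robot as it stands.
- The arm moves only by the tool jog_arm, never from a script. Its argument "steps" is a list of rows, each a list of 5 numbers: the shift along the world's x, y, z scaled (see below), then the turn about the world's z scaled (see below), then the closure in counts, from 0 (fully open) to 255 (shut). In form: [[dx, dy, dz, turn, claw], ...]. A call has exactly 10 rows; each row shifts and turns the commanded pose from where the row before left it; what a row does not reach is not made up. The controller multiplies each number of a shift by 50 mm and each number of a turn by 8 degrees. A row lasts 1/10 s, in which the tool goes at most 50 mm and 8.59 degrees, less where a joint would pass 70% of its speed; a pose out of reach is approached as far as the arm can. A call with a number of a shift or a turn outside -1 to 1 is refused whole. A call with a gripper value outside its range is refused whole. The fingers move at their own pace and stop on an object; the grip force is fixed at half the most. Time passes only in rows, so rows that do not move let the fingers close, or fill a call up. It gives the time, the measured TCP pose, the force and the opening at its end, in the units of the state.
- readout.sense(): the state, without advancing time (a new reading comes with each control period).
- snapshot(name): name is "side" or "top"; returns a dict with "frame" (480x640x3 uint8, red, green, blue), "depth" (480x640 float32, m along the optical axis (not along the pixel's ray), 0 where there is no reading), "vertical_fov" (degrees; the focal length in pixels is half the picture's height over the tangent of half this angle, whatever the lens; pixels are square), "cx", "cy" (the principal point, pixels), "T" (4x4, takes a point from camera to world coordinates). Camera axes: x right, y down, z forward; pixel columns grow to the right and rows downward; lengths in m; the calibration is good to about 2 mm. A picture is of the moment at which its call begins.
- hand_in(): hands the job in, once; it reports no verdict.
The state is a dict: "t": time; "joints": joint angles; "qd": joint speeds; "joint_torque": joint torques, N m; "eef_pos": TCP position; "eef_rot": TCP orientation; "contact_force": force on the tool from outside, world axes, zero at the start; "wrist_torque": the same for the moment, N m; "gripper_width": finger opening in m.
Only numpy, scipy, OpenCV 4.12 (cv2) and the standard library are available. Lean on these libraries where they do the work, as an engineer would, in place of code of your own. Each camera call takes 0.05 s, during which the arm holds its last target. There are 200 camera calls.

## Task

Pack the grafted oysters for the boat: take every oyster off the turntable and lay it flat in a pocket of its own in the transport box. Then close the lid, hook the hoop of the draw latch over the keeper on the lid and press the lever down flat, past centre, so that the box stays latched. Leave the bowls, tools and other things on the bench where they are.

Things in the scene. Friction and masses are not known exactly. Their poses are not given: they have to be found in the camera images.
- box: insulated transport box, blue, 216 (its x) x 192 (its y) mm, standing fixed on the bench; origin under its centre, z up. Its top is a cream tray of 2 x 2 open pockets whose floor is 96 mm up; the rim and the 4 mm cross dividers between the pockets are 14 mm high (tops at 110 mm), the outer rim walls 12 mm thick. The white lid hinges along its -y edge (axis parallel to box x); the draw latch is on its +y face.
- tray_floor (a point): centre of the pocket tray, on the pocket floor level (96 mm above the bench), axes as the box. The four pocket centres lie at +-49 mm in its x and +-43 mm in its y; each pocket is 94 (x) x 82 (y) mm inside and 14 mm deep, for one oyster lying flat
- oyster0_center (a point): grafted oyster, brown-grey closed shell, an oval lens 72 mm long (its x), 52 mm wide (its y), 26 mm thick (its z), about 90 g; starts lying flat on the turntable; same shape either way up. The rim is upright between 8 and 18 mm above the underside. The point is the centre, 13 mm above the underside. Two to four are present, the others absent
- oyster1_center (a point): grafted oyster, brown-grey closed shell, an oval lens 72 mm long (its x), 52 mm wide (its y), 26 mm thick (its z), about 90 g; starts lying flat on the turntable; same shape either way up. The rim is upright between 8 and 18 mm above the underside. The point is the centre, 13 mm above the underside. Two to four are present, the others absent
- oyster2_center (a point): grafted oyster, brown-grey closed shell, an oval lens 72 mm long (its x), 52 mm wide (its y), 26 mm thick (its z), about 90 g; starts lying flat on the turntable; same shape either way up. The rim is upright between 8 and 18 mm above the underside. The point is the centre, 13 mm above the underside. Two to four are present, the others absent
- oyster3_center (a point): grafted oyster, brown-grey closed shell, an oval lens 72 mm long (its x), 52 mm wide (its y), 26 mm thick (its z), about 90 g; starts lying flat on the turntable; same shape either way up. The rim is upright between 8 and 18 mm above the underside. The point is the centre, 13 mm above the underside. Two to four are present, the others absent
- turntable_top (a point): centre of the top of the white sorting turntable, 280 mm across, top 40 mm above the bench; the disc spins freely about its upright axis and is not driven
- lid (a joint): lid angle, rad: 0 closed down on the box, grows as the free (+y) edge lifts; starts standing open at about 1.62 to 1.8, stop at 2.0. The friction hinge keeps the lid where it is left while above about 1 rad; lower than that it may sink shut slowly by itself. Lid: 216 x 192 mm, 32 mm deep over all, hollow underneath
- lid_hinge (a point): mid-length of the lid's hinge axis (parallel to box x), at box y -102 mm, 110 mm above the bench
- lid_edge (a point): middle of the lid's free edge, on its front face 5 mm below the lid's outer (top) skin, 198 mm from the hinge axis; in the lid's frame (y from hinge to free edge, z outward) the outer skin is 32 mm above the hinge axis
- keeper (a point): the place where the hoop's cross bar belongs: in the upward-open steel trough (the keeper) on the lid's front face. With the lid closed it is at box y +110.5 mm, 135 mm above the bench. The trough's ledge is 3 mm below this point, 26 mm wide along box x; the trough runs from the lid's face, 14.5 mm behind this point, to a turned-up lip 4 mm in front of it whose top is 4 mm above this point (lip 3 mm thick). Axes as the lid (y outward from the front face, z up when closed)
- lever (a joint): steel latch lever angle, rad: 0 = flat, hanging down against its base on the box's +y face; grows as the free end swings outward (+y) and up, 1.57 = straight out; range 0 to 2.7; stays where left (friction). With the hoop hooked, pressing it down meets spring resistance (about 6 N at the end) from about 1.3 down to 0.4, then it snaps flat by itself past centre
- lever_pivot (a point): the lever's pivot axis, mid-width: at box y +120 mm (24 mm out from the face), 78 mm above the bench, parallel to box x
- lever_tip (a point): on the outer face of the lever, 55 mm from the pivot (lever 27 mm wide, 5 mm thick, 60 mm long, red patch near the end)
- bail (a joint): hinge of the wire hoop on the lever, rad. The hoop turns about two trunnions on the lever 16 mm from the pivot, set 0.25 rad behind the lever's own direction. The hoop's lean from vertical (positive inward, to box -y) is lever + bail + 0.06; it starts leaning outward by about 0.73 to 1.23. Stays where left (friction)
- hoop_bar (a point): middle of the hoop's cross bar (6 mm round, 46 mm long along box x), 68.7 mm from the trunnions; two spring-loaded side rods let the hoop stretch by up to 8 mm under load. The hoop collides with the keeper and the lid's face, and passes beside the lever
- grip_center (a point): centre of the hoop's red T-grip, a round bar 12 mm thick and 50 mm long (along box x) beyond the cross bar in the hoop's plane, 15 mm farther from the trunnions than the bar (83.7 mm); it can be gripped by its ends, across its 50 mm length, and then turns between the pads
- bowl_a: white bowl of yellow nuclei, 110 mm across, bystander
- bowl_b: white bowl with a few yellow nuclei, 110 mm across, bystander
- probe: grafting probe, black handle and thin steel hook, 200 mm long, bystander
- tin_cup: steel cup, 68 mm across, 75 mm tall, bystander
- tissue_block: wooden tissue block 100 x 80 x 25 mm, bystander
- wedge: wooden shell wedge 110 mm long, bystander
- empty_shell: open half shell, pale inside, 85 mm across, bystander
There are look-alikes about, which are no part of the job. What is shaped like the part that bears oyster1_center but pink or turquoise is not meant.

How it is judged:
By the outcome, as a careful person would: the job done as asked, in the order asked, and still so for the second after the job is handed in, with the robot touching nothing.
Of oyster0, oyster1, oyster2, oyster3 only 2 to 4 are there at a start; the rules pass over those that are not, and their reading is None.
At some moment in a run one of oyster0, oyster1, oyster2, oyster3 may be knocked a few centimetres aside while the robot is not near it.
Once in a run the grip may slacken for a moment while it holds something.
It also fails if it takes over 210 s, if anything falls off the work surface, if the arm or the gripper's body presses on something with over 40 N, if the wrist force passes 120 N, or if a joint passes its speed limit or range.

## Working session

There is one attempt and no reset: what is moved stays moved. The work goes in short steps, Python scripts to look and compute and a tool call to move; the robot and the scene stay as the last step left them, time stands still between calls to the robot, and variables do not carry over. Pictures are saved under pics/ and viewed, about 12 in all and at most 16, crops included, and the job is handed in when it is done.

Besides the shell and the picture viewer there is one more tool, called after "Emit:" as a command line: name --pt "numbers of a row" for each row, then --argument value for the rest. jog_arm: Moves the arm, as the interface text tells. Its arguments: {"type":"object","properties":{"steps":{"type":"array","items":{"type":"array","items":{"type":"number"}}}},"required":["steps"]}

```bash
ls; mkdir -p pics; cat > h.py <<'E'
import numpy as np, cv2
from cell import readout, snapshot, hand_in
def cam(n):
    s=snapshot(n); s['f']=240/np.tan(np.radians(s['vertical_fov'])/2); return s
def ray(s,u,v):
    T=np.array(s['T']); d=T[:3,:3]@np.array([(u-s['cx'])/s['f'],(v-s['cy'])/s['f'],1]); return T[:3,3],d
def onz(s,u,v,z):
    o,d=ray(s,u,v); return o+d*(z-o[2])/d[2]
def pts(s):
    v,u=np.mgrid[0:480,0:640]; d=s['depth']; T=np.array(s['T'])
    p=np.stack([(u-s['cx'])/s['f']*d,(v-s['cy'])/s['f']*d,d],-1)
    return p@T[:3,:3].T+T[:3,3]
def proj(s,P):
    T=np.array(s['T']); p=(np.array(P)-T[:3,3])@T[:3,:3]; return p[0]/p[2]*s['f']+s['cx'],p[1]/p[2]*s['f']+s['cy']
def save(s,n,box=None,k=1):
    im=cv2.cvtColor(s['frame'],cv2.COLOR_RGB2BGR)
    if box: im=im[box[1]:box[3],box[0]:box[2]]
    cv2.imwrite('pics/'+n,cv2.resize(im,None,fx=k,fy=k,interpolation=cv2.INTER_CUBIC))
E
python3 - <<'E'
from h import *
for n in('top','side'):
    s=cam(n); save(s,n+'0.png'); print(n,s['f'],s['cx'],s['cy'],np.round(s['T'],3).tolist()); np.save(n+'0.npy',pts(s))
print(readout.sense())
E
```

```text
pics
top 614.9089579229335 313.51327002857255 244.461181471452 [[-0.017, -0.986, 0.167, 0.264], [-1.0, 0.02, 0.012, 0.029], [-0.015, -0.166, -0.986, 1.348], [0.0, 0.0, 0.0, 1.0]]
side 616.4585710892495 318.4644034701246 234.25619911505095 [[-0.875, -0.274, 0.399, -0.04], [-0.483, 0.53, -0.697, 0.966], [-0.02, -0.802, -0.596, 0.924], [0.0, 0.0, 0.0, 1.0]]
{'t': 0.1, 'joints': array([-1.27919559,  0.53710094, -0.00445614,  1.53872612,  0.00264856,
        1.06726354, -0.07120408]), 'qd': array([ 0.00098463, -0.00210064,  0.00124222, -0.00125333, -0.00105893,
       -0.00041052, -0.00013748]), 'joint_torque': array([ 3.02933811e-03, -5.72072160e+01,  9.94314998e-01, -2.52228856e+01,
       -5.61016146e-02,  1.34279145e-02,  6.69766791e-05]), 'eef_pos': array([0.22748005, 0.60837809, 0.26293846]), 'eef_rot': array([-5.58852985e-01, -3.09136089e+00,  2.33660376e-03]), 'contact_force': array([-0.70005925,  0.22638011, -0.71259671]), 'wrist_torque': array([ 0.04824782, -0.02224237, -0.00811855]), 'gripper_width': 0.0880932915403014}
```

View pics/top0.png

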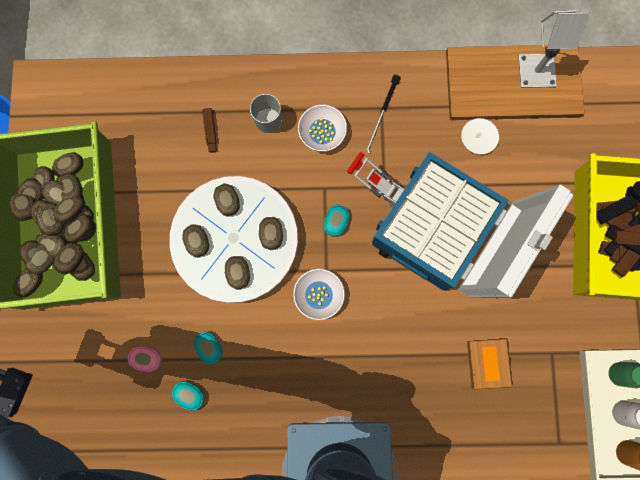

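View pics/side0.png

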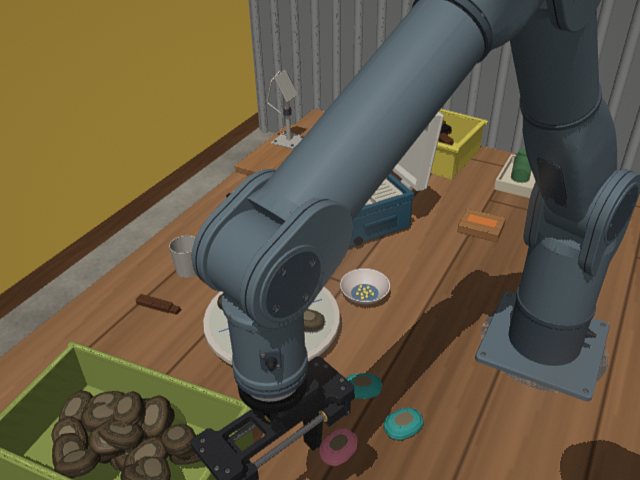

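The top view shows four oysters on the turntable near (228,199), (196,240), (271,233) and (237,272). The box is near (440,220) with its lid open towards the right, and its latch, with red parts, is near (372,175). Next I'll measure these.

```bash
cat > m.py <<'E'
from h import *
def oysters(s,zt=0.04,box=None):
    """brown oval blobs on top view near z"""
    f=s['frame'].astype(int); P=pts(s)
    m=(f.max(2)<150)&(f[...,0]-f[...,2]>8)&(f[...,0]-f[...,2]<60)&(P[...,2]>zt+.006)&(P[...,2]<zt+.05)
    if box is not None: 
        k=np.zeros(m.shape,bool); k[box[1]:box[3],box[0]:box[2]]=1; m&=k
    m=cv2.morphologyEx(m.astype(np.uint8),cv2.MORPH_CLOSE,np.ones((5,5)))
    cs,_=cv2.findContours(m,cv2.RETR_EXTERNAL,cv2.CHAIN_APPROX_NONE); out=[]
    for c in cs:
        if cv2.contourArea(c)<250: continue
        w=np.array([onz(s,u,v,zt+.013)[:2] for u,v in c[:,0]],np.float32)
        (x,y),(a,b),th=cv2.fitEllipse(w*1000)
        if b<a: a,b,th=b,a,th+90
        else: th+=90
        # fitEllipse: angle of first axis; b long -> +90
        out.append((round(x,1),round(y,1),round(b),round(a),round((th+90)%180-90)))
    return out
E
python3 - <<'E'
from m import *
s=cam('top'); P=pts(s)
print(oysters(s,.04,(165,170,305,305)))
hsv=cv2.cvtColor(s['frame'],cv2.COLOR_RGB2HSV)
w=((hsv[...,1]<40)&(hsv[...,2]>150)).astype(np.uint8)
t=w.copy(); t[:,:160]=0;t[:,305:]=0;t[:170]=0;t[310:]=0
c=max(cv2.findContours(t,cv2.RETR_EXTERNAL,cv2.CHAIN_APPROX_NONE)[0],key=cv2.contourArea)
print('tt',cv2.minEnclosingCircle((np.array([onz(s,*p,.04)[:2] for p in cv2.convexHull(c)[:,0]],np.float32)*1000)))
# box rim top z~110
r=(np.abs(P[...,2]-.110)<.006); r[:,:360]=0;r[:,580:]=0;r[:140]=0;r[300:]=0
q=(P[...,:2][r]*1000).astype(np.float32); print('rim',len(q),cv2.minAreaRect(q),cv2.boxPoints(cv2.minAreaRect(q)).round(0).tolist())
b=((hsv[...,0]>95)&(hsv[...,0]<110)&(hsv[...,1]>120)).astype(np.uint8)*r
q=(P[...,:2][b>0]*1000).astype(np.float32); print('blue',len(q),cv2.minAreaRect(q))
save(s,'latch.png',(335,135,455,215),6)
h=P[...,2][200:300,460:580]; print(h.max())
E
```

```text
[(426.5, 208.3, 72, 50, 12), (496.2, 297.4, 74, 50, 23), (509.9, 136.3, 73, 50, 5), (585.9, 231.9, 72, 50, 19)]
tt ((502.4103698730469, 218.24761962890625), 139.1158447265625)
rim 2911 ((541.4052734375, -191.3568115234375), (332.4299621582031, 218.6046905517578), 56.29782485961914) [[358.0, -269.0], [540.0, -390.0], [725.0, -114.0], [543.0, 8.0]]
blue 2033 ((522.84521484375, -219.0860137939453), (191.4036407470703, 217.92001342773438), 55.746612548828125)
1.3482789141286922
```

View pics/latch.png

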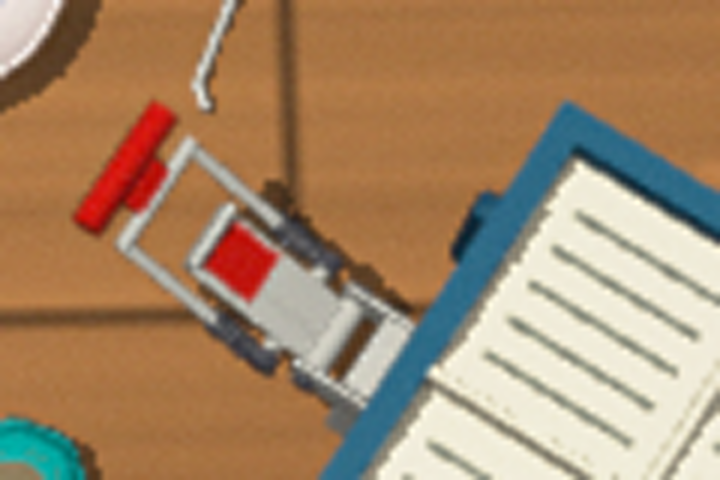

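The latch crop shows the lever's red patch near (375,178) full-frame. The hoop's T-grip lies farther out, near (356,163), and the hoop leans outward. Next I'll check the oyster angles and compute targets.

```bash
python3 - <<'E'
from m import *
s=cam('top');P=pts(s)
for o in oysters(s,.04,(165,170,305,305)):
    q=P[(np.hypot(P[...,0]-o[0]/1e3,P[...,1]-o[1]/1e3)<.045)&(P[...,2]>.046)&(P[...,2]<.075)][:,:2]
    w,v=np.linalg.eigh(np.cov(q.T)); print(o,q.mean(0).round(4),np.degrees(np.arctan2(v[1,1],v[0,1])).round(1),np.sqrt(w)*2)
c=np.array([522.8,-219.1]);a=np.radians(55.75);ey=np.array([np.cos(a),np.sin(a)]);ex=np.array([ey[1],-ey[0]])
for i in(-1,1):
  for j in(-1,1): print(i,j,(c+i*49*ex+j*43*ey).round(1))
# lid: points of lid -> box coords
b=(P[...,:2]*1000-c); by=b@ey; bx=b@ex; z=P[...,2]*1000
m=(np.abs(bx)<108)&(by<-100)&(by>-260)&(z>100)&(z<360); print('lid top z',np.percentile(z[m],[50,99]),by[m&(z>np.percentile(z[m],97))].mean(), by[m].min())
hsv=cv2.cvtColor(s['frame'],cv2.COLOR_RGB2HSV)
red=((hsv[...,0]<6)|(hsv[...,0]>174))&(hsv[...,1]>180)&(hsv[...,2]>120)
for lo,hi in((100,190),(190,300)):
    mm=red&(by>lo)&(by<hi)&(np.abs(bx)<60)&(z>0)
    if mm.any(): print('red',mm.sum(),bx[mm].mean(),by[mm].mean(),by[mm].min(),by[mm].max(),z[mm].mean())
E
```

```text
(426.6, 208.4, 73, 50, 10) [0.425  0.2066] -169.1 [0.02746823 0.03722984]
(496.7, 297.9, 72, 50, 20) [0.4945 0.2954] -158.8 [0.02739823 0.03727462]
(509.7, 136.3, 73, 50, 5) [0.5077 0.1357] -175.9 [0.02823169 0.0377496 ]
(585.6, 231.8, 73, 50, 18) [0.5825 0.2301] -158.5 [0.02750828 0.0378745 ]
-1 -1 [ 458.1 -227.1]
-1 1 [ 506.5 -156. ]
1 -1 [ 539.1 -282.2]
1 1 [ 587.5 -211.1]
lid top z [215.94626249 324.3502066 ] -152.90321194139815 -163.51751207224723
red 77 0.38331184622136255 159.82507639231804 150.44866275232428 168.96390725399087 99.71702944483006
red 151 -0.6096887386654167 207.00414839917286 196.58278509882348 214.7332800211133 124.71228911586807
```

Emit:
jog_arm --pt "0.6 -0.69 -0.2 0.58 0" --pt "0.6 -0.69 -0.2 0.58 0" --pt "0.6 -0.69 -0.2 0.58 0" --pt "0.6 -0.69 -0.2 0.58 0" --pt "0.6 -0.69 -0.2 0.58 0" --pt "0.6 -0.69 -0.2 0.58 0" --pt "0.6 -0.69 -0.2 0.58 0" --pt "0.6 -0.69 -0.2 0.58 0" --pt "0.57 -0.71 -0.2 0.55 0" --pt "0 0 0 0 0"

```text
t: 1.2
eef_pos: [0.5004, 0.2891, 0.1722]
eef_rot: [0.559, -3.091, 0.008]
contact_force: [0.7, -1.0, -0.2]
gripper_width: 0.0881
```

```bash
cat >> m.py <<'E'
def tcp():
    from scipy.spatial.transform import Rotation as R
    r=readout.sense(); y=R.from_rotvec(r['eef_rot']).as_matrix()
    return dict(t=round(r['t'],2),p=(r['eef_pos']*1000).round(1).tolist(),jaw=round(np.degrees(np.arctan2(y[1,1],y[0,1]))%180,1),tilt=y[:,2].round(3).tolist(),F=r['contact_force'].round(1).tolist(),w=round(r['gripper_width']*1000,1),j7=round(r['joints'][6],2))
E
python3 -c "
from m import *
print(tcp()); s=cam('top'); print(oysters(s,.04,(165,170,305,305)))"
```

```text
{'t': 1.2, 'p': [500.4, 289.1, 172.2], 'jaw': np.float64(110.5), 'tilt': [0.0, -0.005, -1.0], 'F': [0.7, -1.0, -0.2], 'w': 88.1, 'j7': np.float64(1.26)}
[(511.5, 136.9, 77, 50, 6), (590.4, 222.2, 77, 26, 20)]
```

Emit:
jog_arm --pt "0 0 0 0 0" --pt "0 0 -0.4 0 0" --pt "0 0 -0.4 0 0" --pt "0 0 -0.2 0 0" --pt "0 0 0 0 0" --pt "0 0 0 0 0" --pt "0 0 0 0 0" --pt "0 0 0 0 0" --pt "0 0 0 0 0" --pt "0 0 0 0 0"

```text
t: 2.25
eef_pos: [0.4963, 0.2974, 0.1241]
eef_rot: [-0.573, 3.088, 0.0]
contact_force: [-0.4, 0.3, 0.0]
gripper_width: 0.088
```

Emit:
jog_arm --pt "0 0 -0.4 0 0" --pt "0 0 -0.4 0 0" --pt "0 0 -0.24 0 0" --pt "0 0 0 0 0" --pt "0 0 0 0 0" --pt "0 0 0 0 255" --pt "0 0 0 0 255" --pt "0 0 0 0 255" --pt "0 0 0 0 255" --pt "0 0 0 0 255"

```text
t: 3.25
eef_pos: [0.4962, 0.2975, 0.0719]
eef_rot: [-0.573, 3.089, 0.0]
contact_force: [-0.4, -0.7, 2.4]
gripper_width: 0.0512
```

Emit:
jog_arm --pt "0 0 0 0 255" --pt "0 0 0.3 0 255" --pt "0 0 0.6 0 255" --pt "0 0 0.8 0 255" --pt "0 0 0.8 0 255" --pt "0 0 0.5 0 255" --pt "0 0 0 0 255" --pt "0 0 0 0 255" --pt "0 0 0 0 255" --pt "0 0 0 0 255"

```text
t: 4.25
eef_pos: [0.4954, 0.2968, 0.2204]
eef_rot: [0.573, -3.086, 0.002]
contact_force: [0.2, 0.8, -0.1]
gripper_width: 0.0509
```

Emit:
jog_arm --pt "0 -0.4 0 -0.9 255" --pt "0 -0.6 0 -0.9 255" --pt "0.05 -0.6 0 -0.9 255" --pt "0.05 -0.6 0 -0.9 255" --pt "0.05 -0.6 0 -0.9 255" --pt "0.05 -0.6 0 -0.9 255" --pt "0.05 -0.6 0 -0.9 255" --pt "0.05 -0.6 0 -0.9 255" --pt "0.05 -0.6 0 -0.9 255" --pt "0.05 -0.6 0 -0.9 255"

```text
t: 5.25
eef_pos: [0.5156, 0.0061, 0.2209]
eef_rot: [-1.358, -2.831, 0.002]
contact_force: [0.5, 0.1, -0.6]
gripper_width: 0.0505
```

Emit:
jog_arm --pt "0.05 -0.6 0 -0.9 255" --pt "0.05 -0.6 0 -0.9 255" --pt "0.05 -0.6 0 -0.9 255" --pt "0.05 -0.6 0 -0.9 255" --pt "0.05 -0.6 0 -0.9 255" --pt "0.05 -0.6 0 -0.9 255" --pt "0.05 -0.6 0 -0.9 255" --pt "0.05 -0.6 0 -0.9 255" --pt "0.05 -0.6 0 -0.95 255" --pt "0.01 -0.4 0 -1.0 255"

```text
t: 6.25
eef_pos: [0.5385, -0.2848, 0.2208]
eef_rot: [2.781, 1.461, -0.003]
contact_force: [0.1, -0.3, -0.9]
gripper_width: 0.0512
```

Emit:
jog_arm --pt "0 0 0 0 255" --pt "0 0 0 0 255" --pt "0 0 -0.4 0 255" --pt "0 0 -0.4 0 255" --pt "0 0 -0.3 0 255" --pt "0 0 0 0 255" --pt "0 0 0 0 255" --pt "0 0 0 0 255" --pt "0 0 0 0 255" --pt "0 0 0 0 255"

```text
t: 7.25
eef_pos: [0.5395, -0.2828, 0.1674]
eef_rot: [2.775, 1.47, 0.001]
contact_force: [0.2, 0.2, -0.4]
gripper_width: 0.051
```

```bash
python3 -c "
from m import *
print(tcp()); s=cam('top'); save(s,'p1.png',(340,120,580,300),3); print(oysters(s,.04,(165,170,305,305)))"
```

```text
{'t': 7.25, 'p': [539.5, -282.8, 167.4], 'jaw': np.float64(145.8), 'tilt': [0.001, -0.0, -1.0], 'F': [0.2, 0.2, -0.4], 'w': 51.0, 'j7': np.float64(0.16)}
[(426.4, 208.5, 73, 50, 11), (509.8, 135.5, 72, 53, 6), (585.9, 231.7, 72, 51, 20)]
```

Emit:
jog_arm --pt "0 0 -0.3 0 255" --pt "0 0 -0.38 0 255" --pt "0 0 0 0 255" --pt "0 0 0 0 255" --pt "0 0 0 0 75" --pt "0 0 0 0 75" --pt "0 0 0 0 75" --pt "0 0 0.4 0 75" --pt "0 0 0.7 0 30" --pt "0 0 0.7 0 0"

```text
t: 8.3
eef_pos: [0.5389, -0.2826, 0.2238]
eef_rot: [-2.776, -1.47, 0.001]
contact_force: [0.6, 0.0, -0.1]
gripper_width: 0.0765
```

```bash
python3 -c "
from m import *
print(tcp()); s=cam('top'); save(s,'p2.png',(160,120,580,310),1.9); print(oysters(s,.04,(165,170,305,305)))"
```

```text
{'t': 8.3, 'p': [538.9, -282.6, 223.8], 'jaw': np.float64(145.8), 'tilt': [-0.001, 0.0, -1.0], 'F': [0.6, 0.0, -0.1], 'w': 76.5, 'j7': np.float64(0.13)}
[(426.4, 208.2, 72, 51, 12), (509.6, 135.4, 72, 53, 7), (585.9, 232.0, 73, 50, 18)]
```

View pics/p2.png

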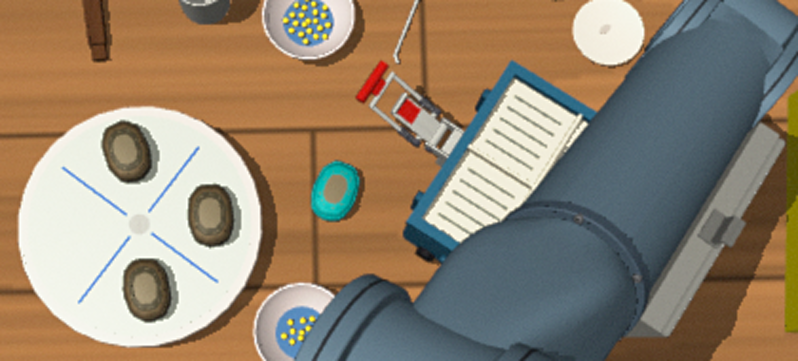

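The arm hides the box in this view, while the three remaining oysters haven't moved. I'm fetching the one at (586,232).

Emit:
jog_arm --pt "0.05 0.5 0 -0.4 0" --pt "0.07 0.8 0 -0.4 0" --pt "0.07 0.8 0 -0.4 0" --pt "0.07 0.8 0 -0.4 0" --pt "0.07 0.8 0 -0.4 0" --pt "0.07 0.8 0 -0.4 0" --pt "0.07 0.8 0 -0.4 0" --pt "0.07 0.8 0 -0.4 0" --pt "0.07 0.8 0 -0.4 0" --pt "0.07 0.8 0 -0.4 0"

```text
t: 9.35
eef_pos: [0.5733, 0.1041, 0.2231]
eef_rot: [-3.074, -0.645, -0.001]
contact_force: [1.7, -0.5, -0.3]
gripper_width: 0.0879
```

Emit:
jog_arm --pt "0.07 0.8 0 -0.3 0" --pt "0.07 0.8 0 -0.23 0" --pt "0.05 0.7 0 0 0" --pt "0.05 0.3 0 0 0" --pt "0 0 -0.5 0 0" --pt "0 0 -0.5 0 0" --pt "0 0 -0.5 0 0" --pt "0 0 0 0 0" --pt "0 0 0 0 0" --pt "0 0 0 0 0"

```text
t: 10.35
eef_pos: [0.5863, 0.2318, 0.1494]
eef_rot: [-3.096, -0.533, -0.004]
contact_force: [0.9, 0.6, -0.1]
gripper_width: 0.0879
```

Emit:
jog_arm --pt "0 0 -0.5 0 0" --pt "0 0 -0.5 0 0" --pt "0 0 -0.35 0 0" --pt "0 0 -0.2 0 0" --pt "0 0 0 0 0" --pt "0 0 0 0 0" --pt "0 0 0 0 255" --pt "0 0 0 0 255" --pt "0 0 0 0 255" --pt "0 0 0 0 255"

```text
t: 11.35
eef_pos: [0.5853, 0.2324, 0.0705]
eef_rot: [-3.096, -0.534, -0.001]
contact_force: [-0.4, 0.5, -0.0]
gripper_width: 0.0583
```

Emit:
jog_arm --pt "0 0 0 0 255" --pt "0 0 0 0 255" --pt "0 0 0.3 0 255" --pt "0 0 0.6 0 255" --pt "0 0 0.8 0 255" --pt "0 0 0.8 0 255" --pt "0 0 0.5 0 255" --pt "0 0 0 0 255" --pt "0 0 0 0 255" --pt "0 0 0 0 255"

```text
t: 12.35
eef_pos: [0.5842, 0.2322, 0.2191]
eef_rot: [3.096, 0.534, -0.004]
contact_force: [-0.2, 0.3, -1.6]
gripper_width: 0.0514
```

```bash
python3 -c "
from m import *
print(tcp()); s=cam('top'); save(s,'p3.png',(160,120,580,310),1.9); print(oysters(s,.04,(165,170,305,305))); print(oysters(s,.096,(360,140,520,300)))"
```

```text
{'t': 12.35, 'p': [584.2, 232.2, 219.1], 'jaw': np.float64(109.6), 'tilt': [-0.002, -0.001, -1.0], 'F': [-0.2, 0.3, -1.6], 'w': 51.4, 'j7': np.float64(-1.28)}
[(458.6, 195.7, 155, 58, -23)]
[(537.6, -285.1, 72, 56, 57)]
```

View pics/p3.png

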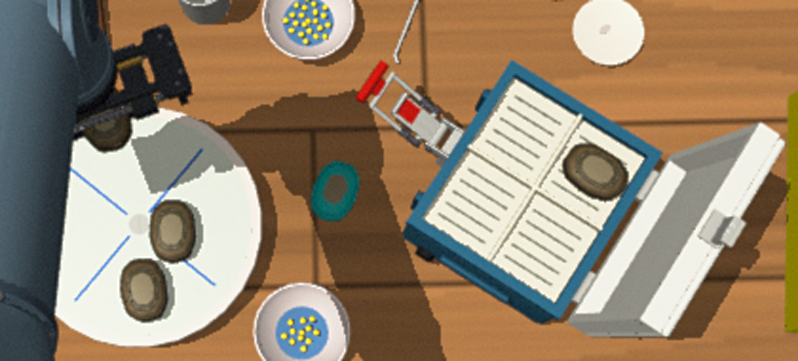

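The first oyster lies in its pocket (crop 597,170), and the second is gripped. The third oyster has been nudged and now sits at crop (172,230), so I'll measure it again before going for it.

Emit:
jog_arm --pt "0 -0.6 0 0.4 255" --pt "0 -0.8 0 0.4 255" --pt "0 -0.8 0 0.4 255" --pt "0 -0.8 0 0.4 255" --pt "0 -0.8 0 0.4 255" --pt "0 -0.8 0 0.4 255" --pt "0 -0.8 0 0.4 255" --pt "0 -0.8 0 0.4 255" --pt "0 -0.8 0 0.4 255" --pt "0.04 -0.8 0 0.5 255"

```text
t: 13.4
eef_pos: [0.5861, -0.1591, 0.219]
eef_rot: [-2.816, -1.389, 0.003]
contact_force: [0.0, 0.5, -1.0]
gripper_width: 0.0507
```

Emit:
jog_arm --pt "0 -0.7 0 0.43 255" --pt "0 -0.37 0 0 255" --pt "0 0 0 0 255" --pt "0 0 -0.4 0 255" --pt "0 0 -0.4 0 255" --pt "0 0 -0.3 0 255" --pt "0 0 0 0 255" --pt "0 0 0 0 255" --pt "0 0 0 0 255" --pt "0 0 0 0 255"

```text
t: 14.4
eef_pos: [0.5877, -0.2113, 0.1662]
eef_rot: [2.775, 1.47, 0.002]
contact_force: [-0.8, -0.6, -1.3]
gripper_width: 0.0512
```

Emit:
jog_arm --pt "0 0 -0.3 0 255" --pt "0 0 -0.36 0 255" --pt "0 0 0 0 255" --pt "0 0 0 0 255" --pt "0 0 0 0 75" --pt "0 0 0 0 75" --pt "0 0 0 0 75" --pt "0 0 0.4 0 75" --pt "0 0 0.7 0 30" --pt "0 0 0.7 0 0"

```text
t: 15.4
eef_pos: [0.5868, -0.2111, 0.2233]
eef_rot: [-2.776, -1.47, 0.001]
contact_force: [0.2, 0.1, 0.5]
gripper_width: 0.0762
```

```bash
python3 -c "
from m import *
print(tcp()); s=cam('top'); save(s,'p4.png',(160,120,580,310),1.9); print(oysters(s,.04,(165,170,305,305)))"
```

```text
{'t': 15.4, 'p': [586.8, -211.1, 223.3], 'jaw': np.float64(145.8), 'tilt': [-0.001, 0.0, -1.0], 'F': [0.2, 0.1, 0.5], 'w': 76.2, 'j7': np.float64(-0.01)}
[(456.8, 196.6, 152, 59, -23)]
```

View pics/p4.png

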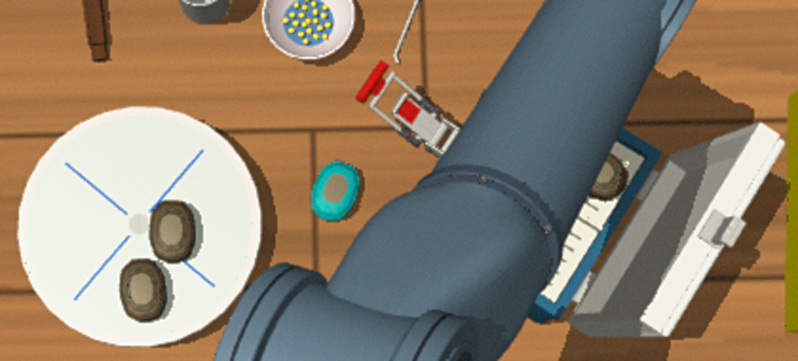

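Oysters 3 and 4 nearly touch, end to side, at crop (172,230) and (145,290). I'll separate them by splitting the mask.

```bash
python3 - <<'E'
from m import *
s=cam('top'); P=pts(s); f=s['frame'].astype(int)
m=((f.max(2)<160)&(f[...,0]-f[...,2]>8)&(P[...,2]>.046)&(P[...,2]<.09)).astype(np.uint8); m[:170]=0;m[310:]=0;m[:,:160]=0;m[:,305:]=0
m=cv2.morphologyEx(m,cv2.MORPH_CLOSE,np.ones((5,5)))
ys,xs=np.nonzero(m); W=np.array([onz(s,u,v,.053)[:2] for u,v in zip(xs,ys)],np.float32)*1000
_,l,c=cv2.kmeans(W,2,None,(3,50,.01),5,0)
for k in(0,1):
    w,v=np.linalg.eigh(np.cov(W[l[:,0]==k].T)); print(c[k],np.degrees(np.arctan2(v[1,1],v[0,1]))%180,4*np.sqrt(w))
for e in(7,9,11):
    n,lab,st,ce=cv2.connectedComponentsWithStats(cv2.erode(m,cv2.getStructuringElement(cv2.MORPH_ELLIPSE,(e,e))))
    for i in range(1,n):
        yy,xx=np.nonzero(lab==i); Q=np.array([onz(s,u,v,.053)[:2]*1000 for u,v in zip(xx,yy)]); 
        if len(Q)>20: w,v=np.linalg.eigh(np.cov(Q.T)); print(e,Q.mean(0).round(1),np.degrees(np.arctan2(v[1,1],v[0,1]))%180,4*np.sqrt(w))
E
```

```text
[427.31104 211.58374] 3.2485696313044627 [55.79652741 78.30430433]
[491.63303 179.38203] 174.70474262931182 [52.61400737 75.38950066]
7 [491.3 179.7] 175.06261590345156 [38.62887191 62.90210647]
7 [430.5 209. ] 7.917604939597169 [39.10151057 73.65424692]
9 [491.5 179.7] 174.83747398270265 [33.99724589 57.42881425]
9 [434.4 208.5] 14.039223656293359 [32.31207625 65.61246526]
11 [491.6 179.6] 175.85721862950902 [29.39778023 52.63795703]
11 [443.2 209.6] 54.5911286011881 [15.77447425 31.83253991]
```

Emit:
jog_arm --pt "-0.1 0.4 0 -0.7 0" --pt "-0.2 0.8 0 -0.75 0" --pt "-0.2 0.8 0 -0.75 0" --pt "-0.2 0.8 0 -0.75 0" --pt "-0.2 0.8 0 -0.75 0" --pt "-0.2 0.8 0 -0.75 0" --pt "-0.2 0.8 0 -0.75 0" --pt "-0.2 0.8 0 -0.8 0" --pt "-0.2 0.8 0 -0.8 0" --pt "-0.2 0.8 0 -0.8 0"

```text
t: 16.5
eef_pos: [0.4914, 0.1705, 0.2222]
eef_rot: [-3.138, 0.144, -0.0]
contact_force: [1.7, 0.3, 0.3]
gripper_width: 0.0884
```

Emit:
jog_arm --pt "0 0.22 0 0 0" --pt "0 0 0 0 0" --pt "0 0 -0.5 0 0" --pt "0 0 -0.5 0 0" --pt "0 0 -0.5 0 0" --pt "0 0 -0.5 0 0" --pt "0 0 0 0 0" --pt "0 0 0 0 0" --pt "0 0 0 0 0" --pt "0 0 0 0 0"

```text
t: 17.5
eef_pos: [0.493, 0.1797, 0.1234]
eef_rot: [-3.138, 0.137, -0.003]
contact_force: [0.8, 0.4, -0.2]
gripper_width: 0.0882
```

Emit:
jog_arm --pt "-0.02 0 -0.4 0 0" --pt "0 0 -0.4 0 0" --pt "0 0 -0.22 0 0" --pt "0 0 0 0 0" --pt "0 0 0 0 0" --pt "0 0 0 0 255" --pt "0 0 0 0 255" --pt "0 0 0 0 255" --pt "0 0 0 0 255" --pt "0 0 0 0 255"

```text
t: 18.5
eef_pos: [0.4912, 0.1799, 0.0714]
eef_rot: [-3.138, 0.136, -0.0]
contact_force: [-0.8, 0.1, 1.9]
gripper_width: 0.0512
```

Emit:
jog_arm --pt "0 0 0 0 255" --pt "0 0 0.3 0 255" --pt "0 0 0.6 0 255" --pt "0 0 0.8 0 255" --pt "0 0 0.8 0 255" --pt "0 0 0.5 0 255" --pt "0 0 0 0 255" --pt "0 0 0 0 255" --pt "0 0 0 0 255" --pt "0 0 0 0 255"

```text
t: 19.5
eef_pos: [0.4904, 0.1795, 0.2201]
eef_rot: [3.137, -0.137, -0.003]
contact_force: [-0.8, 0.1, -1.1]
gripper_width: 0.051
```

```bash
python3 -c "
from m import *
print(tcp()); s=cam('top'); save(s,'p5.png',(160,120,580,310),1.9); print(oysters(s,.04,(165,170,305,305))); print(oysters(s,.096,(360,140,520,300)))"
```

```text
{'t': 19.5, 'p': [490.4, 179.5, 220.1], 'jaw': np.float64(85.0), 'tilt': [-0.002, -0.001, -1.0], 'F': [-0.8, 0.1, -1.1], 'w': 51.0, 'j7': np.float64(-1.63)}
[(423.0, 208.6, 71, 42, 1)]
[(538.4, -285.4, 73, 54, 56), (587.2, -213.0, 72, 54, 56)]
```

Emit:
jog_arm --pt "0 -0.4 0 0.7 255" --pt "-0.07 -0.8 0 0.75 255" --pt "-0.07 -0.8 0 0.75 255" --pt "-0.07 -0.8 0 0.75 255" --pt "-0.07 -0.8 0 0.75 255" --pt "-0.07 -0.8 0 0.75 255" --pt "-0.07 -0.8 0 0.75 255" --pt "-0.07 -0.8 0 0.8 255" --pt "-0.07 -0.8 0 0.8 255" --pt "-0.07 -0.8 0 0.8 255"

```text
t: 20.55
eef_pos: [0.4589, -0.2018, 0.2206]
eef_rot: [-2.772, -1.476, 0.001]
contact_force: [1.2, 1.2, -0.3]
gripper_width: 0.0513
```

Emit:
jog_arm --pt "-0.04 -0.53 0 0 255" --pt "0 0 0 0 255" --pt "0 0 -0.4 0 255" --pt "0 0 -0.4 0 255" --pt "0 0 -0.3 0 255" --pt "0 0 0 0 255" --pt "0 0 0 0 255" --pt "0 0 0 0 255" --pt "0 0 0 0 255" --pt "0 0 0 0 255"

```text
t: 21.55
eef_pos: [0.458, -0.2267, 0.1668]
eef_rot: [2.775, 1.47, 0.001]
contact_force: [0.6, -0.3, -1.2]
gripper_width: 0.051
```

Emit:
jog_arm --pt "0 0 -0.3 0 255" --pt "0 0 -0.37 0 255" --pt "0 0 0 0 255" --pt "0 0 0 0 255" --pt "0 0 0 0 75" --pt "0 0 0 0 75" --pt "0 0 0 0 75" --pt "0 0 0.4 0 75" --pt "0 0 0.7 0 30" --pt "0 0 0.7 0 0"

```text
t: 22.55
eef_pos: [0.4572, -0.2267, 0.2238]
eef_rot: [-2.776, -1.47, 0.001]
contact_force: [0.7, -0.4, -0.1]
gripper_width: 0.0761
```

```bash
python3 -c "
from m import *
print(tcp()); s=cam('top'); save(s,'p6.png',(160,120,580,310),1.9); print(oysters(s,.04,(165,170,305,305)))"
```

```text
{'t': 22.55, 'p': [457.2, -226.7, 223.8], 'jaw': np.float64(145.8), 'tilt': [-0.001, -0.0, -1.0], 'F': [0.7, -0.4, -0.1], 'w': 76.1, 'j7': np.float64(0.09)}
[(425.8, 212.6, 73, 51, 8)]
```

Emit:
jog_arm --pt "0 0.4 0 -0.5 0" --pt "-0.07 0.8 0 -0.6 0" --pt "-0.07 0.8 0 -0.6 0" --pt "-0.07 0.8 0 -0.6 0" --pt "-0.07 0.8 0 -0.6 0" --pt "-0.07 0.8 0 -0.6 0" --pt "-0.07 0.8 0 -0.6 0" --pt "-0.07 0.8 0 -0.6 0" --pt "-0.07 0.8 0 -0.6 0" --pt "-0.07 0.8 0 -0.6 0"

```text
t: 23.6
eef_pos: [0.4259, 0.1551, 0.2231]
eef_rot: [-3.132, -0.231, -0.001]
contact_force: [0.8, -0.6, -0.5]
gripper_width: 0.088
```

Emit:
jog_arm --pt "-0.01 0.8 0 0 0" --pt "0 0.39 0 0 0" --pt "0 0 -0.5 0 0" --pt "0 0 -0.5 0 0" --pt "0 0 -0.5 0 0" --pt "0 0 -0.5 0 0" --pt "0 0 0 0 0" --pt "0 0 0 0 0" --pt "0 0 0 0 0" --pt "0 0 0 0 0"

```text
t: 24.6
eef_pos: [0.4263, 0.2133, 0.1238]
eef_rot: [-3.131, -0.236, -0.003]
contact_force: [0.7, -1.2, -0.6]
gripper_width: 0.0882
```

Emit:
jog_arm --pt "0 0 -0.4 0 0" --pt "0 0 -0.4 0 0" --pt "0 0 -0.23 0 0" --pt "0 0 0 0 0" --pt "0 0 0 0 0" --pt "0 0 0 0 255" --pt "0 0 0 0 255" --pt "0 0 0 0 255" --pt "0 0 0 0 255" --pt "0 0 0 0 255"

```text
t: 25.6
eef_pos: [0.4257, 0.2129, 0.0713]
eef_rot: [-3.133, -0.236, -0.0]
contact_force: [-1.3, -1.4, 2.0]
gripper_width: 0.0511
```

Emit:
jog_arm --pt "0 0 0 0 255" --pt "0 0 0.3 0 255" --pt "0 0 0.6 0 255" --pt "0 0 0.8 0 255" --pt "0 0 0.8 0 255" --pt "0 0 0.5 0 255" --pt "0 0 0 0 255" --pt "0 0 0 0 255" --pt "0 0 0 0 255" --pt "0 0 0 0 255"

```text
t: 26.6
eef_pos: [0.4249, 0.2124, 0.22]
eef_rot: [3.131, 0.236, -0.003]
contact_force: [-0.0, -0.3, -1.3]
gripper_width: 0.0512
```

```bash
python3 -c "
from m import *
print(tcp()); s=cam('top'); save(s,'p7.png',(160,120,580,310),1.9); print(oysters(s,.096,(360,140,520,300)))"
```

```text
{'t': 26.6, 'p': [424.9, 212.4, 220.0], 'jaw': np.float64(98.6), 'tilt': [-0.002, -0.002, -1.0], 'F': [-0.0, -0.3, -1.3], 'w': 51.2, 'j7': np.float64(-1.59)}
[(458.2, -227.6, 74, 53, 60), (538.2, -285.4, 73, 54, 56), (588.0, -212.3, 76, 54, 50)]
```

Emit:
jog_arm --pt "0.1 -0.5 0 0.5 255" --pt "0.17 -0.8 0 0.6 255" --pt "0.17 -0.8 0 0.6 255" --pt "0.17 -0.8 0 0.6 255" --pt "0.17 -0.8 0 0.6 255" --pt "0.17 -0.8 0 0.6 255" --pt "0.17 -0.8 0 0.6 255" --pt "0.17 -0.8 0 0.6 255" --pt "0.17 -0.8 0 0.6 255" --pt "0.15 -0.47 0 0.6 255"

```text
t: 27.65
eef_pos: [0.5056, -0.1594, 0.2206]
eef_rot: [2.776, 1.47, -0.002]
contact_force: [0.1, 0.5, -1.2]
gripper_width: 0.0508
```

Emit:
jog_arm --pt "0 0 0 0 255" --pt "0 0 0 0 255" --pt "0 0 -0.4 0 255" --pt "0 0 -0.4 0 255" --pt "0 0 -0.3 0 255" --pt "0 0 0 0 255" --pt "0 0 0 0 255" --pt "0 0 0 0 255" --pt "0 0 0 0 255" --pt "0 0 0 0 255"

```text
t: 28.65
eef_pos: [0.5065, -0.1557, 0.1668]
eef_rot: [2.776, 1.47, 0.001]
contact_force: [0.1, 1.1, -0.8]
gripper_width: 0.0506
```

Emit:
jog_arm --pt "0 0 -0.3 0 255" --pt "0 0 -0.37 0 255" --pt "0 0 0 0 255" --pt "0 0 0 0 255" --pt "0 0 0 0 75" --pt "0 0 0 0 75" --pt "0 0 0 0 75" --pt "0 0 0.4 0 75" --pt "0 0 0.7 0 30" --pt "0 0 0.7 0 0"

```text
t: 29.65
eef_pos: [0.5058, -0.1557, 0.2238]
eef_rot: [-2.776, -1.47, 0.001]
contact_force: [1.0, 0.2, -0.3]
gripper_width: 0.0763
```

Emit:
jog_arm --pt "0 0 0.8 0 0" --pt "0 0 0.8 0 100" --pt "0 0 0.8 0 255" --pt "0 0 0.8 0 255" --pt "-0.3 -0.7 0 0 255" --pt "-0.3 -0.7 0 0 255" --pt "-0.3 -0.7 0 0 255" --pt "-0.3 -0.7 0 0 255" --pt "-0.3 -0.7 0 0 255" --pt "-0.3 -0.7 0 0 255"

```text
t: 30.65
eef_pos: [0.4153, -0.3669, 0.3831]
eef_rot: [2.776, 1.471, 0.001]
contact_force: [0.9, -0.1, 0.1]
gripper_width: 0.0161
```

```bash
python3 -c "
from m import *
print(tcp()); s=cam('top'); save(s,'p8.png',(160,100,600,330),1.8); print(oysters(s,.04,(165,170,305,305)),oysters(s,.096,(360,140,520,300)))"
```

```text
{'t': 30.65, 'p': [415.3, -366.9, 383.1], 'jaw': np.float64(145.8), 'tilt': [0.001, 0.0, -1.0], 'F': [0.9, -0.1, 0.1], 'w': 16.1, 'j7': np.float64(0.29)}
[] [(457.5, -227.2, 73, 54, 67), (505.7, -156.5, 71, 56, 59), (538.2, -285.3, 73, 54, 56), (586.3, -212.6, 72, 57, 51)]
```

View pics/p8.png

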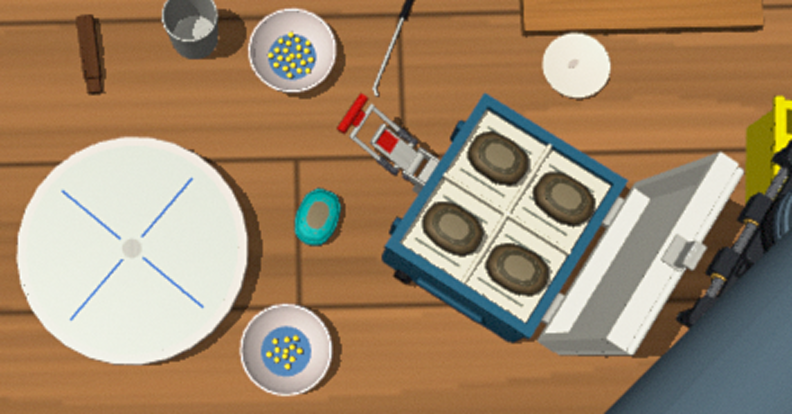

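All four oysters lie in their own pockets (crop 499,157; 564,195; 453,228; 518,268) and the turntable is empty. Next is the lid.

Emit:
jog_arm --pt "-0.1 -0.15 0 0 255" --pt "0 0 0 0 255" --pt "0 0 -0.5 0 255" --pt "0 0 -0.5 0 255" --pt "0 0 -0.5 0 255" --pt "0 0 -0.2 0 255" --pt "0 0 0 0 255" --pt "0 0 0 0 255" --pt "0 0 0 0 255" --pt "0 0 0 0 255"

```text
t: 31.7
eef_pos: [0.4116, -0.3735, 0.2987]
eef_rot: [2.775, 1.47, 0.002]
contact_force: [0.2, 0.5, -0.6]
gripper_width: 0.0005
```

Emit:
jog_arm --pt "0.17 0.245 0.04 0 255" --pt "0.17 0.245 0.04 0 255" --pt "0.17 0.245 0.05 0 255" --pt "0.16 0.245 0.04 0 255" --pt "0.195 0.286 0 0 255" --pt "0.195 0.286 0.01 0 255" --pt "0.19 0.28 -0.06 0 255" --pt "0.19 0.28 -0.07 0 255" --pt "0 0 0 0 255" --pt "0 0 0 0 255"

```text
t: 32.7
eef_pos: [0.4831, -0.2669, 0.2998]
eef_rot: [-2.774, -1.472, 0.001]
contact_force: [-0.0, -0.7, 0.8]
gripper_width: 0.0003
```

```bash
python3 -c "
from m import *
print(tcp()); s=cam('side'); save(s,'p9.png',(250,60,560,290),2.5)"
```

```text
{'t': 32.7, 'p': [483.1, -266.9, 299.8], 'jaw': np.float64(145.9), 'tilt': [-0.001, 0.001, -1.0], 'F': [-0.0, -0.7, 0.8], 'w': 0.3, 'j7': np.float64(0.12)}
```

View pics/p9.png

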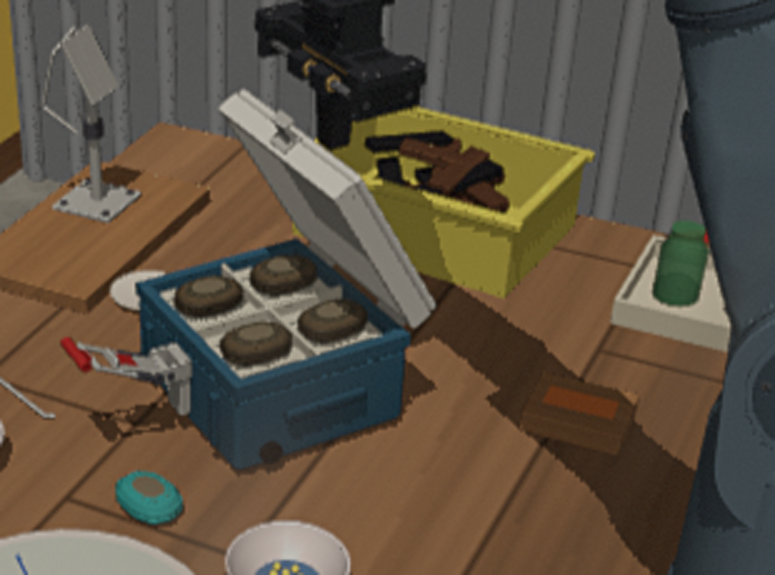

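The lid follows the fingers and stands at about 1.1 rad. I'll go on closing it.

Emit:
jog_arm --pt "0.18 0.265 -0.13 0 255" --pt "0.18 0.265 -0.13 0 255" --pt "0.162 0.238 -0.19 0 255" --pt "0.162 0.238 -0.19 0 255" --pt "0.138 0.2 -0.245 0 255" --pt "0.138 0.2 -0.245 0 255" --pt "0.107 0.157 -0.29 0 255" --pt "0.107 0.157 -0.29 0 255" --pt "0.06 0.086 -0.24 0 255" --pt "0.06 0.086 -0.24 0 255"

```text
t: 33.75
eef_pos: [0.5478, -0.1727, 0.1894]
eef_rot: [-2.776, -1.47, 0.001]
contact_force: [-0.1, -0.6, -0.1]
gripper_width: 0.0003
```

Emit:
jog_arm --pt "0.06 0.08 -0.2 0 255" --pt "0.04 0.06 -0.2 0 255" --pt "0 0 -0.1 0 255" --pt "0 0 -0.05 0 255" --pt "0 0 0 0 255" --pt "0 0 0 0 255" --pt "0 0 0 0 255" --pt "0 0 0 0 255" --pt "0 0 0 0 255" --pt "0 0 0 0 255"

```text
t: 34.75
eef_pos: [0.5532, -0.1653, 0.1672]
eef_rot: [-2.773, -1.469, -0.005]
contact_force: [-13.6, 8.5, 42.0]
gripper_width: 0.0003
```

Emit:
jog_arm --pt "0 0 0.4 0 255" --pt "0 0 0.8 0 100" --pt "0 0 0.8 0 0" --pt "-0.3 -0.4 0 0 0" --pt "-0.6 -0.8 0 0 0" --pt "-0.6 -0.8 0 0 0" --pt "0 0 0 0 0" --pt "0 0 0 0 0" --pt "0 0 0 0 0" --pt "0 0 0 0 0"

```text
t: 35.75
eef_pos: [0.4789, -0.2646, 0.263]
eef_rot: [-2.774, -1.474, -0.0]
contact_force: [0.9, -0.1, -0.3]
gripper_width: 0.0704
```

```bash
cat > l.py <<'E'
from m import *
c=np.array([522.8,-219.1]);a=np.radians(55.75);ey=np.array([np.cos(a),np.sin(a)]);ex=np.array([ey[1],-ey[0]])
def red(s):
    P=pts(s); d=P[...,:2]*1000-c; bx,by,z=d@ex,d@ey,P[...,2]*1000
    hsv=cv2.cvtColor(s['frame'],cv2.COLOR_RGB2HSV)
    r=(((hsv[...,0]<6)|(hsv[...,0]>174))&(hsv[...,1]>170)&(hsv[...,2]>80)&(np.abs(bx)<60)&(by>60)&(by<260)&(z>5)).astype(np.uint8)
    n,l,st,ce=cv2.connectedComponentsWithStats(r)
    for i in range(1,n):
        if st[i,4]>8:
            k=l==i; print('  red n',st[i,4],'bx',bx[k].min().round(1),bx[k].max().round(1),'by',by[k].min().round(1),by[k].mean().round(1),by[k].max().round(1),'z',z[k].min().round(1),z[k].mean().round(1),z[k].max().round(1))
    m=(np.abs(bx)<100)&(by>-90)&(by<90)&(z>60)&(z<200); print('  lid z',np.percentile(z[m],[5,50,95]).round(1) if m.any() else None)
def tb():
    t=tcp(); p=np.array(t['p']); d=p[:2]-c; return t,'box',(d@ex).round(1),(d@ey).round(1),p[2]
E
python3 -c "
from l import *
print(tb())
for n in('top','side'): print(n); red(cam(n))"
```

```text
({'t': 35.75, 'p': [478.9, -264.6, 263.0], 'jaw': np.float64(146.0), 'tilt': [-0.0, 0.0, -1.0], 'F': [0.9, -0.1, -0.3], 'w': 70.4, 'j7': np.float64(0.16)}, 'box', np.float64(-10.7), np.float64(-62.3), np.float64(263.0))
top
  red n 156 bx -25.3 24.3 by 197.0 207.0 214.3 z 114.2 124.8 133.5
  red n 81 bx -9.6 10.2 by 150.0 159.6 169.2 z 91.9 99.9 107.1
  lid z [138.7 142.9 146.9]
side
  red n 75 bx -31.2 24.0 by 196.6 211.7 218.2 z 112.3 123.3 130.6
  red n 16 bx -9.9 6.4 by 153.5 159.5 165.9 z 95.9 98.7 103.1
  lid z [138.7 141.7 144.8]
```

The lid is closed, with its top at about 142 mm. The T-grip is near box (0, 208, 122). I'm moving over it.

Emit:
jog_arm --pt "0.25 0.35 0 0 0" --pt "0.5 0.675 0 0 0" --pt "0.5 0.675 0 0 0" --pt "0.5 0.675 0 0 0" --pt "0.5 0.675 0 0 0" --pt "0.5 0.675 0 0 0" --pt "0.5 0.675 0 0 0" --pt "0 0 -0.5 0 0" --pt "0 0 -0.5 0 0" --pt "0 0 -0.3 0 0"

```text
t: 36.85
eef_pos: [0.6397, -0.0446, 0.196]
eef_rot: [-2.774, -1.473, 0.003]
contact_force: [0.2, -0.6, -0.7]
gripper_width: 0.0882
```

Emit:
jog_arm --pt "0 0 0 0 0" --pt "0 0 0 0 0" --pt "0 0 0 0 0" --pt "0 0 0 0 0" --pt "0 0 0 0 0" --pt "0 0 0 0 0" --pt "0 0 0 0 0" --pt "0 0 0 0 0" --pt "0 0 0 0 0" --pt "0 0 0 0 0"

```text
t: 37.85
eef_pos: [0.6403, -0.046, 0.1982]
eef_rot: [2.776, 1.471, -0.0]
contact_force: [-0.2, 0.4, -0.5]
gripper_width: 0.0884
```

```bash
python3 -c "
from l import *
print(tb())"
```

```text
({'t': 37.85, 'p': [640.3, -46.0, 198.2], 'jaw': np.float64(145.8), 'tilt': [-0.0, -0.0, -1.0], 'F': [-0.2, 0.4, -0.5], 'w': 88.4, 'j7': np.float64(-0.23)}, 'box', np.float64(-0.3), np.float64(209.2), np.float64(198.2))
```

Emit:
jog_arm --pt "0.02 0.03 -0.4 0 0" --pt "0 0 -0.4 0 0" --pt "0 0 -0.34 0 0" --pt "0 0 0 0 0" --pt "0 0 0 0 0" --pt "0 0 0 0 255" --pt "0 0 0 0 255" --pt "0 0 0 0 255" --pt "0 0 0 0 255" --pt "0 0 0 0 255"

```text
t: 38.85
eef_pos: [0.6414, -0.0444, 0.1414]
eef_rot: [2.776, 1.471, 0.0]
contact_force: [0.5, -0.5, -0.8]
gripper_width: 0.0499
```

```bash
python3 -c "
from l import *
print(tb())"
```

```text
({'t': 38.85, 'p': [641.4, -44.4, 141.4], 'jaw': np.float64(145.8), 'tilt': [0.0, 0.0, -1.0], 'F': [0.5, -0.5, -0.8], 'w': 49.9, 'j7': np.float64(-0.19)}, 'box', np.float64(-0.3), np.float64(211.2), np.float64(141.4))
```

Emit:
jog_arm --pt "-0.084 -0.124 0.224 0 255" --pt "-0.096 -0.14 0.184 0 255" --pt "-0.11 -0.162 0.158 0 255" --pt "-0.123 -0.18 0.126 0 255" --pt "-0.132 -0.193 0.092 0 255" --pt "-0.137 -0.202 0.056 0 255" --pt "-0.141 -0.207 0.058 0 255" --pt "0 0 0 0 255" --pt "0 0 0 0 255" --pt "0 0 0 0 255"

```text
t: 39.85
eef_pos: [0.6002, -0.105, 0.186]
eef_rot: [2.776, 1.471, -0.001]
contact_force: [1.3, -0.2, -0.4]
gripper_width: 0.0493
```

```bash
python3 -c "
from l import *
print(tb()); s=cam('side'); red(s); save(s,'p10.png',(250,110,450,260),4)"
```

```text
({'t': 39.85, 'p': [600.2, -105.0, 186.0], 'jaw': np.float64(145.8), 'tilt': [-0.0, -0.0, -1.0], 'F': [1.3, -0.2, -0.4], 'w': 49.3, 'j7': np.float64(-0.11)}, 'box', np.float64(-0.2), np.float64(137.9), np.float64(186.0))
  red n 26 bx -12.7 25.4 by 137.9 143.4 147.2 z 162.6 168.0 172.1
  red n 14 bx -6.1 6.3 by 151.4 157.9 164.1 z 94.0 97.9 100.5
  lid z [138.6 141.6 144.8]
```

View pics/p10.png

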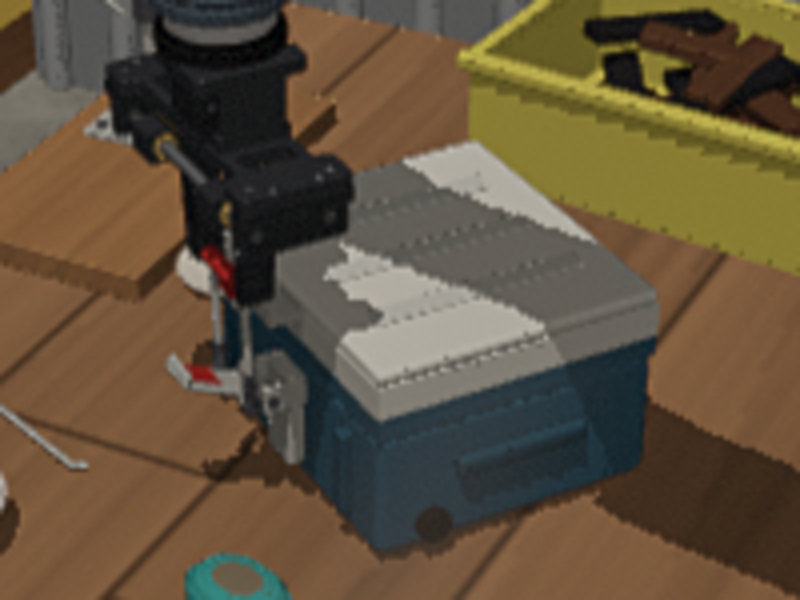

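The hoop is held upright at crop (220,275), and the lever's red patch is at (205,372). I'm carrying the bar over the lip, then down.

Emit:
jog_arm --pt "-0.113 -0.165 0.01 0 255" --pt "-0.12 -0.177 -0.03 0 255" --pt "-0.108 -0.159 -0.05 0 255" --pt "0 0 0 0 255" --pt "-0.006 -0.009 -0.05 0 255" --pt "-0.006 -0.009 -0.05 0 255" --pt "-0.006 -0.009 -0.05 0 255" --pt "-0.006 -0.009 -0.05 0 255" --pt "0 0 0 0 255" --pt "0 0 0 0 255"

```text
t: 40.9
eef_pos: [0.5816, -0.1322, 0.1729]
eef_rot: [2.776, 1.47, -0.001]
contact_force: [-1.8, -0.1, 4.5]
gripper_width: 0.0493
```

```bash
python3 -c "
from l import *
print(tb()); 
for n in ('top','side'): red(cam(n))"
```

```text
({'t': 40.9, 'p': [581.6, -132.2, 172.9], 'jaw': np.float64(145.8), 'tilt': [-0.001, -0.0, -1.0], 'F': [-1.8, -0.1, 4.5], 'w': 49.3, 'j7': np.float64(-0.05)}, 'box', np.float64(-0.3), np.float64(104.9), np.float64(172.9))
  lid z [138.9 142.9 147.1]
  red n 38 bx -13.6 25.4 by 106.4 111.7 116.5 z 141.0 151.3 158.0
  red n 36 bx -10.9 18.9 by 156.7 165.9 175.5 z 67.5 75.2 79.3
  lid z [138.7 141.7 145. ]
```

```bash
python3 -c "
from l import *
s=cam('side'); save(s,'p11.png',(275,150,375,225),8)"
```

```text
(no output)
```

View pics/p11.png

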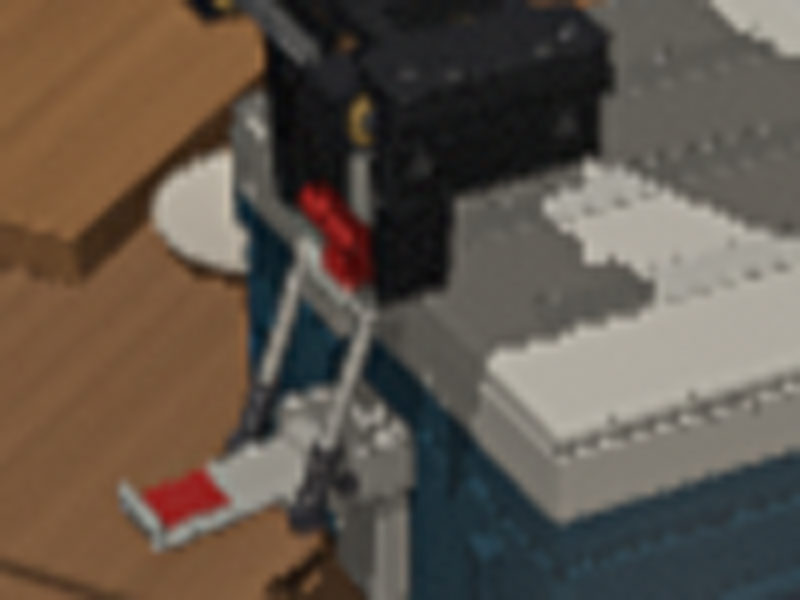

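Emit:
jog_arm --pt "0 0 -0.04 0 255" --pt "0 0 0 0 255" --pt "0 0 0 0 255" --pt "0 0 0 0 255" --pt "0 0 0 0 255" --pt "0 0 0 0 255" --pt "0 0 0 0 255" --pt "0 0 0 0 255" --pt "0 0 0 0 255" --pt "0 0 0 0 255"

```text
t: 42.05
eef_pos: [0.5818, -0.132, 0.171]
eef_rot: [2.776, 1.471, -0.0]
contact_force: [-1.3, -0.1, 7.3]
gripper_width: 0.0494
```

```bash
python3 -c "
from l import *
print(tb()); 
for n in ('side','side'): red(cam(n))"
```

```text
({'t': 42.05, 'p': [581.8, -132.0, 171.0], 'jaw': np.float64(145.8), 'tilt': [-0.0, -0.0, -1.0], 'F': [-1.3, -0.1, 7.3], 'w': 49.4, 'j7': np.float64(-0.05)}, 'box', np.float64(-0.3), np.float64(105.2), np.float64(171.0))
  red n 43 bx -11.7 24.4 by 107.0 111.8 115.4 z 140.5 150.0 155.1
  red n 37 bx -10.3 9.9 by 156.7 165.7 175.3 z 63.0 68.6 73.1
  lid z [138.7 141.6 144.9]
  red n 43 bx -16.1 25.3 by 107.2 111.9 116.1 z 140.2 150.1 158.1
  red n 37 bx -9.6 12.6 by 155.6 165.5 174.4 z 61.6 68.2 74.2
  lid z [138.7 141.6 144.8]
```

The bar sits about 2.5 mm behind the lip at ledge height, and the lever is at about 1.3 rad. Releasing now, then checking.

Emit:
jog_arm --pt "0 0 0 0 120" --pt "0 0 0 0 0" --pt "0 0 0 0 0" --pt "0 0 0 0 0" --pt "0 0 0.3 0 0" --pt "0 0 0.6 0 0" --pt "0 0 0.6 0 0" --pt "0.35 0.5 0 0 0" --pt "0.4 0.6 0 0 120" --pt "0.4 0.6 0 0 255"

```text
t: 43.15
eef_pos: [0.6402, -0.046, 0.2472]
eef_rot: [2.776, 1.469, 0.002]
contact_force: [0.7, -0.4, -0.1]
gripper_width: 0.0744
```

```bash
python3 -c "
from l import *
print(tb())
for n in ('top','side'): red(cam(n))
s=cam('side'); save(s,'p12.png',(275,150,375,225),8)"
```

```text
({'t': 43.15, 'p': [640.2, -46.0, 247.2], 'jaw': np.float64(145.8), 'tilt': [0.001, 0.0, -1.0], 'F': [0.7, -0.4, -0.1], 'w': 74.4, 'j7': np.float64(-0.26)}, 'box', np.float64(-0.4), np.float64(209.2), np.float64(247.2))
  red n 130 bx -25.0 24.5 by 100.9 106.3 111.9 z 146.2 154.5 161.5
  red n 76 bx -9.5 10.3 by 154.4 164.1 173.9 z 63.0 69.3 75.7
  lid z [138.8 142.8 147.1]
  red n 75 bx -31.5 23.8 by 104.0 110.7 116.4 z 139.1 150.9 156.5
  lid z [138.7 141.7 144.8]
```

View pics/p12.png

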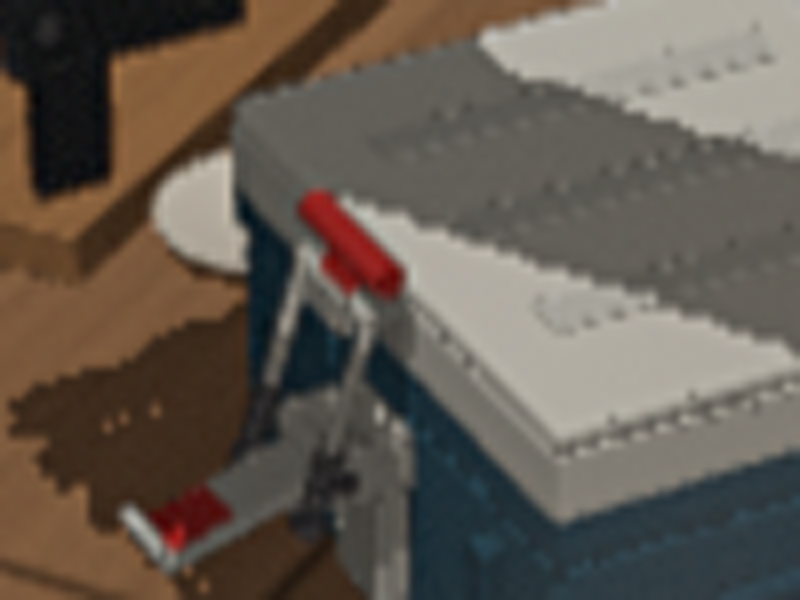

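The T-grip rests against the lid's front edge at crop (350,245), and the lever is at about 1.3 rad with its red patch at (190,515). The hoop looks hooked. I'm now moving above the lever end with closed fingers.

Emit:
jog_arm --pt "-0.13 -0.19 0 0 255" --pt "-0.13 -0.19 0 0 255" --pt "0 0 -0.6 0 255" --pt "0 0 -0.6 0 255" --pt "0 0 -0.6 0 255" --pt "0 0 -0.6 0 255" --pt "0 0 -0.4 0 255" --pt "0 0 0 0 255" --pt "0 0 0 0 255" --pt "0 0 0 0 255"

```text
t: 44.3
eef_pos: [0.6271, -0.067, 0.1074]
eef_rot: [2.776, 1.468, 0.003]
contact_force: [-0.1, -0.2, -0.2]
gripper_width: 0.0006
```

```bash
python3 -c "
from l import *
print(tb())
red(cam('side'))"
```

```text
({'t': 44.3, 'p': [627.1, -67.0, 107.4], 'jaw': np.float64(145.7), 'tilt': [0.002, -0.001, -1.0], 'F': [-0.1, -0.2, -0.2], 'w': 0.6, 'j7': np.float64(-0.13)}, 'box', np.float64(0.6), np.float64(184.4), np.float64(107.4))
  red n 49 bx -28.9 4.4 by 105.7 111.3 115.7 z 138.2 149.9 159.0
  red n 12 bx -1.0 9.1 by 155.1 163.7 172.6 z 63.3 68.7 72.1
  lid z [138.6 141.7 144.8]
```

Emit:
jog_arm --pt "0 0 -0.17 0 255" --pt "0 0 -0.16 0 255" --pt "-0.02 -0.03 -0.12 0 255" --pt "-0.02 -0.03 -0.12 0 255" --pt "-0.03 -0.048 -0.1 0 255" --pt "-0.03 -0.048 -0.1 0 255" --pt "-0.044 -0.064 -0.088 0 255" --pt "-0.044 -0.064 -0.088 0 255" --pt "0 0 0 0 255" --pt "0 0 0 0 255"

```text
t: 45.35
eef_pos: [0.6168, -0.0799, 0.058]
eef_rot: [-2.776, -1.47, 0.001]
contact_force: [0.3, 0.0, -0.5]
gripper_width: 0.0004
```

```bash
python3 -c "
from l import *
print(tb())
s=cam('side');red(s); save(s,'p13.png',(275,150,375,225),8)"
```

```text
({'t': 45.35, 'p': [616.8, -79.9, 58.0], 'jaw': np.float64(145.8), 'tilt': [-0.001, 0.0, -1.0], 'F': [0.3, 0.0, -0.5], 'w': 0.4, 'j7': np.float64(-0.08)}, 'box', np.float64(-0.6), np.float64(168.0), np.float64(58.0))
  red n 40 bx -28.6 5.4 by 103.7 112.4 117.5 z 143.5 151.1 156.2
  lid z [138.7 141.6 144.9]
```

View pics/p13.png

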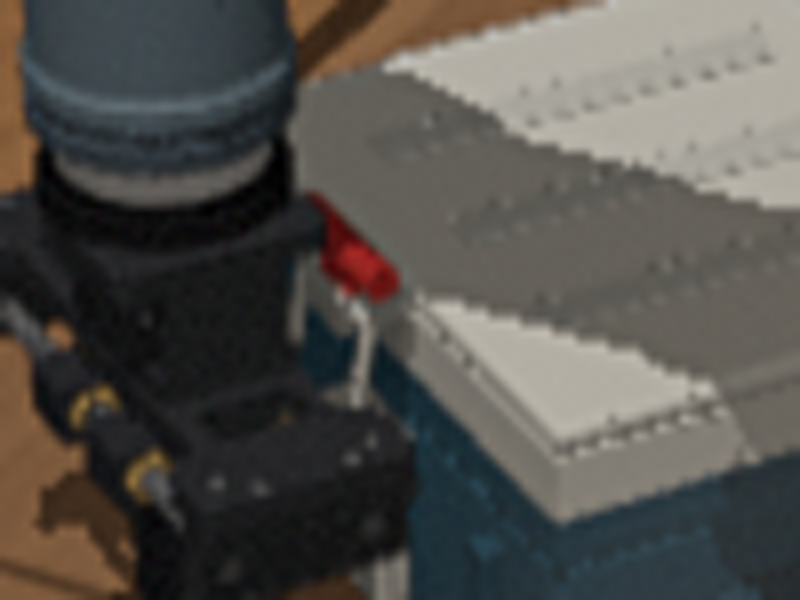

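Emit:
jog_arm --pt "-0.04 -0.057 -0.05 0 255" --pt "-0.04 -0.057 -0.05 0 255" --pt "-0.055 -0.08 -0.06 0 255" --pt "0 0 0 0 255" --pt "0 0 0 0 255" --pt "0 0 0 0 255" --pt "0 0 0 0 255" --pt "0 0 0 0 255" --pt "0 0 0 0 255" --pt "0 0 0 0 255"

```text
t: 46.4
eef_pos: [0.6103, -0.0896, 0.0503]
eef_rot: [2.776, 1.471, -0.0]
contact_force: [-0.1, 0.3, -0.3]
gripper_width: 0.0005
```

```bash
python3 -c "
from l import *
print(tb())
s=cam('side');red(s);s=cam('top');red(s)"
```

```text
({'t': 46.4, 'p': [610.3, -89.6, 50.3], 'jaw': np.float64(145.8), 'tilt': [-0.0, -0.0, -1.0], 'F': [-0.1, 0.3, -0.3], 'w': 0.5, 'j7': np.float64(-0.05)}, 'box', np.float64(-0.6), np.float64(156.3), np.float64(50.3))
  red n 14 bx -42.5 -17.2 by 107.6 113.8 124.6 z 148.2 154.9 172.4
  lid z [138.6 141.7 144.9]
  red n 131 bx -25.7 24.8 by 103.8 109.2 114.9 z 147.9 154.0 160.2
  lid z [138.8 142.8 147. ]
```

Emit:
jog_arm --pt "0.2 0.3 0 0 255" --pt "0.3 0.45 0 0 255" --pt "0.3 0.45 0.2 0 255" --pt "0 0 0.8 0 255" --pt "0 0 0.8 0 255" --pt "0 0 0.8 0 255" --pt "0 0 0.8 0 255" --pt "0.3 0.7 0 0 255" --pt "0.3 0.7 0 0 255" --pt "0 0.7 0 0 255"

```text
t: 47.5
eef_pos: [0.682, 0.0787, 0.2209]
eef_rot: [2.775, 1.472, 0.003]
contact_force: [-0.1, 0.3, 0.0]
gripper_width: 0.0003
```

Emit:
jog_arm --pt "0 0.7 0 0 255" --pt "0 0.7 0 0 255" --pt "0 0 0 0 255" --pt "0 0 0 0 255" --pt "0 0 0 0 255" --pt "0 0 0 0 255" --pt "0 0 0 0 255" --pt "0 0 0 0 255" --pt "0 0 0 0 255" --pt "0 0 0 0 255"

```text
t: 48.5
eef_pos: [0.6803, 0.1452, 0.2203]
eef_rot: [-2.776, -1.47, 0.0]
contact_force: [-0.4, -0.3, 0.3]
gripper_width: 0.0006
```

```bash
python3 -c "
from l import *
print(tb())
s=cam('top');red(s);save(s,'p15.png',(345,125,455,215),4)
s=cam('side');red(s); save(s,'p14.png',(275,150,375,225),8)"
```

```text
({'t': 48.5, 'p': [680.3, 145.2, 220.3], 'jaw': np.float64(145.8), 'tilt': [-0.0, 0.0, -1.0], 'F': [-0.4, -0.3, 0.3], 'w': 0.6, 'j7': np.float64(-0.53)}, 'box', np.float64(-74.8), np.float64(389.8), np.float64(220.3))
  red n 125 bx -25.5 24.3 by 104.3 109.3 114.7 z 146.8 154.0 162.4
  red n 15 bx -10.1 9.8 by 135.0 137.0 141.7 z 30.8 44.7 51.3
  lid z [138.7 142.8 146.9]
  red n 61 bx -31.8 19.3 by 107.0 114.0 118.8 z 141.7 151.5 156.8
  lid z [138.6 141.7 144.9]
```

View pics/p14.png

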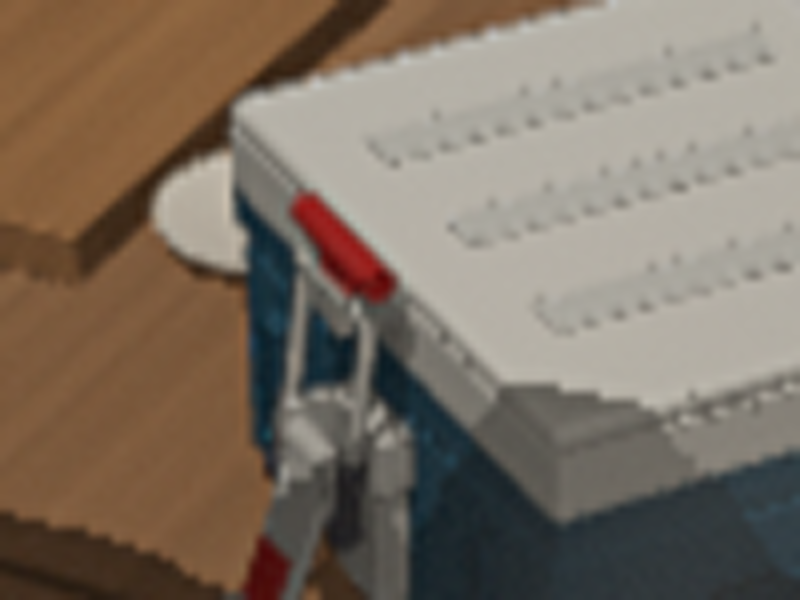

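The lever has moved near centre but isn't flat: its patch is at crop (265,570) and still stands out. The fingertips were slightly above the lever's end lip. Before pushing again lower down, I'll check where the probe tip is.

```bash
python3 -c "
from l import *
s=cam('top')
for u,v in ((368,152),(369,148),(373,137)):
    d=onz(s,u,v,.005)[:2]*1000-c; print((d@ex).round(),(d@ey).round())
P=pts(s); d=P[...,:2]*1000-c; bx,by,z=d@ex,d@ey,P[...,2]*1000
for y0 in range(116,156,4):
    m=(np.abs(bx)<11)&(by>y0)&(by<y0+4)&(z>8); print(y0,m.sum(),np.sort(z[m]).round()[-12:] if m.any() else '')
"
```

```text
71.0 213.0
80.0 216.0
107.0 222.0
116 12 [ 81.  82.  84.  85.  87. 136. 137. 137. 138. 138. 139. 141.]
120 18 [83. 83. 83. 83. 84. 84. 84. 85. 85. 85. 88. 88.]
124 15 [62. 64. 65. 65. 65. 67. 71. 80. 80. 81. 83. 84.]
128 16 [55. 55. 57. 57. 59. 60. 61. 62. 64. 65. 65. 65.]
132 16 [46. 46. 48. 48. 49. 49. 49. 50. 50. 51. 51. 52.]
136 17 [40. 43. 43. 43. 43. 43. 43. 44. 44. 46. 48. 48.]
140 14 [29. 29. 30. 31. 31. 31. 31. 32. 33. 33. 36. 37.]
144 19 [25. 26. 26. 27. 27. 27. 28. 28. 29. 29. 31. 32.]
148 5 [23. 24. 25. 26. 28.]
152 0
```

View pics/p15.png

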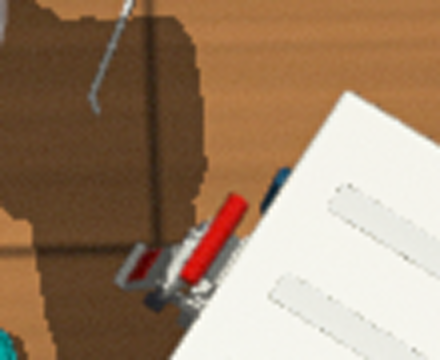

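Emit:
jog_arm --pt "-0.2 -0.7 0 0 255" --pt "-0.2 -0.8 0 0 255" --pt "-0.2 -0.8 0 0 255" --pt "-0.2 -0.8 0 0 255" --pt "-0.2 -0.8 0 0 255" --pt "-0.1 -0.38 0 0 255" --pt "0 0 -0.4 0 255" --pt "0 0 -0.8 0 255" --pt "0 0 -0.8 0 255" --pt "0 0 -0.6 0 255"

```text
t: 49.65
eef_pos: [0.6245, -0.0683, 0.0882]
eef_rot: [-2.775, -1.47, 0.002]
contact_force: [-0.1, 0.4, -0.5]
gripper_width: 0.0
```

Emit:
jog_arm --pt "0 0 -0.6 0 255" --pt "0 0 -0.43 0 255" --pt "0 0 0 0 255" --pt "0 0 0 0 255" --pt "0 0 0 0 255" --pt "0 0 0 0 255" --pt "0 0 0 0 255" --pt "0 0 0 0 255" --pt "0 0 0 0 255" --pt "0 0 0 0 255"

```text
t: 50.65
eef_pos: [0.6253, -0.0686, 0.0389]
eef_rot: [2.776, 1.471, 0.0]
contact_force: [-0.7, 0.2, -1.7]
gripper_width: 0.0004
```

```bash
python3 -c "
from l import *
print(tb())"
```

```text
({'t': 50.65, 'p': [625.3, -68.6, 38.9], 'jaw': np.float64(145.8), 'tilt': [0.0, 0.0, -1.0], 'F': [-0.7, 0.2, -1.7], 'w': 0.4, 'j7': np.float64(-0.08)}, 'box', np.float64(0.0), np.float64(182.1), np.float64(38.9))
```

Pushing inward 27.5 mm.

Emit:
jog_arm --pt "-0.1 -0.15 0 0 255" --pt "-0.1 -0.15 0 0 255" --pt "-0.06 -0.09 0 0 255" --pt "-0.05 -0.065 0 0 255" --pt "0 0 0 0 255" --pt "0 0 0 0 255" --pt "0 0 0 0 255" --pt "0 0 0 0 255" --pt "0 0 0 0 255" --pt "0 0 0 0 255"

```text
t: 51.65
eef_pos: [0.6098, -0.0913, 0.0388]
eef_rot: [2.776, 1.471, -0.0]
contact_force: [-0.1, 0.1, -0.5]
gripper_width: 0.0003
```

```bash
python3 -c "
from l import *
print(tb());red(cam('top'))"
```

```text
({'t': 51.65, 'p': [609.8, -91.3, 38.8], 'jaw': np.float64(145.8), 'tilt': [-0.0, -0.0, -1.0], 'F': [-0.1, 0.1, -0.5], 'w': 0.3, 'j7': np.float64(-0.03)}, 'box', np.float64(-0.0), np.float64(154.6), np.float64(38.8))
  red n 130 bx -26.1 25.3 by 104.3 109.5 115.0 z 147.6 154.3 163.0
  lid z [138.9 142.9 146.9]
```

Emit:
jog_arm --pt "0.2 0.3 0 0 255" --pt "0.3 0.45 0 0 255" --pt "0.3 0.45 0.2 0 255" --pt "0 0 0.8 0 255" --pt "0 0 0.8 0 255" --pt "0 0 0.8 0 255" --pt "0 0 0.8 0 255" --pt "0.3 0.7 0 0 255" --pt "0.3 0.7 0 0 255" --pt "0 0.7 0 0 255"

```text
t: 52.7
eef_pos: [0.6815, 0.077, 0.2094]
eef_rot: [2.775, 1.472, 0.004]
contact_force: [-0.4, 0.8, 0.1]
gripper_width: 0.0003
```

Emit:
jog_arm --pt "0 0.7 0 0 255" --pt "0 0.7 0 0 255" --pt "0 0 0 0 255" --pt "0 0 0 0 255" --pt "0 0 0 0 255" --pt "0 0 0 0 255" --pt "0 0 0 0 255" --pt "0 0 0 0 255" --pt "0 0 0 0 255" --pt "0 0 0 0 255"

```text
t: 53.7
eef_pos: [0.6798, 0.1434, 0.2088]
eef_rot: [-2.776, -1.47, -0.0]
contact_force: [0.3, 0.7, 0.2]
gripper_width: 0.0006
```

```bash
python3 -c "
from l import *
print(tb())
s=cam('top');red(s)
P=pts(s); d=P[...,:2]*1000-c; bx,by,z=d@ex,d@ey,P[...,2]*1000
for y0 in range(116,156,4):
    m=(np.abs(bx)<11)&(by>y0)&(by<y0+4)&(z>8); print(y0,m.sum(),np.sort(z[m]).round()[-12:] if m.any() else '')
s=cam('side');red(s); save(s,'p16.png',(275,150,375,240),7)"
```

```text
({'t': 53.7, 'p': [679.8, 143.4, 208.8], 'jaw': np.float64(145.8), 'tilt': [-0.0, 0.0, -1.0], 'F': [0.3, 0.7, 0.2], 'w': 0.6, 'j7': np.float64(-0.51)}, 'box', np.float64(-74.2), np.float64(388.0), np.float64(208.8))
  red n 127 bx -24.9 25.0 by 104.5 109.5 115.0 z 145.2 154.2 160.9
  red n 11 bx -8.5 8.0 by 134.2 135.6 138.4 z 34.8 43.8 47.8
  lid z [138.9 142.8 146.9]
116 13 [ 83.  83.  85.  88. 135. 136. 137. 140. 140. 140. 141. 142.]
120 19 [83. 83. 84. 84. 84. 84. 85. 86. 87. 87. 87. 88.]
124 13 [62. 63. 64. 66. 66. 67. 69. 80. 80. 81. 82. 84.]
128 16 [56. 57. 57. 58. 58. 58. 60. 61. 61. 61. 62. 63.]
132 16 [45. 45. 46. 47. 47. 48. 48. 50. 50. 50. 51. 52.]
136 15 [35. 36. 36. 36. 37. 39. 39. 41. 41. 42. 42. 45.]
140 16 [27. 27. 27. 27. 27. 28. 28. 28. 28. 30. 30. 32.]
144 14 [24. 24. 25. 26. 26. 26. 27. 28. 28. 28. 29. 29.]
148 0 
152 0 
  red n 62 bx -27.5 23.9 by 106.4 113.4 117.5 z 139.5 150.8 156.4
  lid z [138.6 141.6 144.9]
```

View pics/p16.png

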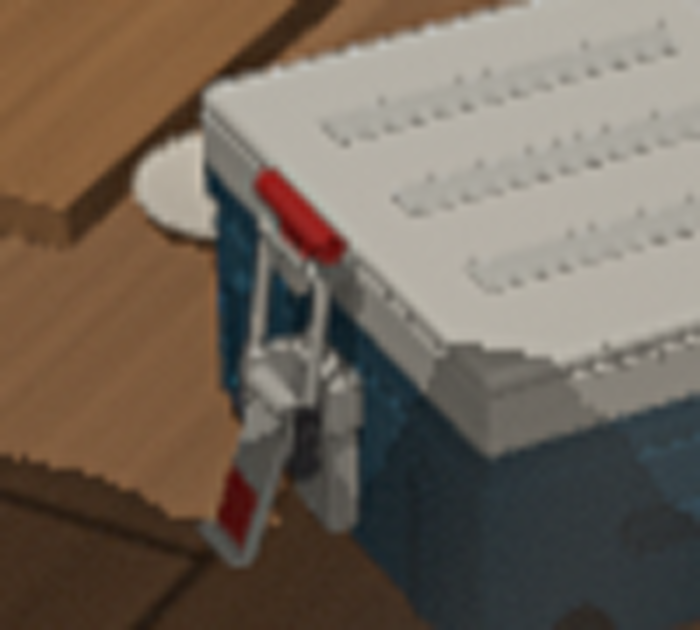

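The lever is closer, its end now at about y 147 mm, but it's still just short of centre. The hoop is clearly stretched, since the grip height stayed the same while the trunnion dropped. I'll push a few mm further in small steps, watching the force.

Emit:
jog_arm --pt "-0.2 -0.7 0 0 255" --pt "-0.2 -0.8 0 0 255" --pt "-0.2 -0.8 0 0 255" --pt "-0.2 -0.8 0 0 255" --pt "-0.2 -0.8 0 0 255" --pt "-0.09 -0.34 0 0 255" --pt "0 0 -0.4 0 255" --pt "0 0 -0.8 0 255" --pt "0 0 -0.8 0 255" --pt "0 0 -0.6 0 255"

```text
t: 54.8
eef_pos: [0.6248, -0.0669, 0.0764]
eef_rot: [-2.774, -1.471, 0.001]
contact_force: [-0.6, 0.9, -0.1]
gripper_width: 0.0005
```

Emit:
jog_arm --pt "0 0 -0.5 0 255" --pt "0 0 -0.34 0 255" --pt "0 0 0 0 255" --pt "0 0 0 0 255" --pt "-0.1 -0.15 0 0 255" --pt "-0.1 -0.15 0 0 255" --pt "-0.06 -0.09 0 0 255" --pt "-0.05 -0.065 0 0 255" --pt "0 0 0 0 255" --pt "0 0 0 0 255"

```text
t: 55.8
eef_pos: [0.6099, -0.091, 0.0369]
eef_rot: [-2.776, -1.47, -0.001]
contact_force: [-0.9, 0.5, -0.7]
gripper_width: 0.0004
```

Emit:
jog_arm --pt "-0.012 -0.017 0 0 255" --pt "0 0 0 0 255" --pt "-0.012 -0.017 0 0 255" --pt "0 0 0 0 255" --pt "0 0 0 0 255" --pt "0 0 0 0 255" --pt "0 0 0 0 255" --pt "0 0 0 0 255" --pt "0 0 0 0 255" --pt "0 0 0 0 255"

```text
t: 56.8
eef_pos: [0.6086, -0.0927, 0.0368]
eef_rot: [-2.776, -1.471, -0.0]
contact_force: [0.6, 1.1, -0.8]
gripper_width: 0.0002
```

```bash
python3 -c "
from l import *
print(tb());red(cam('top'))"
```

```text
({'t': 56.8, 'p': [608.6, -92.7, 36.8], 'jaw': np.float64(145.8), 'tilt': [-0.0, 0.0, -1.0], 'F': [0.6, 1.1, -0.8], 'w': 0.2, 'j7': np.float64(-0.02)}, 'box', np.float64(-0.2), np.float64(152.8), np.float64(36.8))
  red n 123 bx -25.3 25.4 by 104.3 109.3 114.7 z 145.0 154.0 160.8
  lid z [138.8 142.8 147.1]
```

Emit:
jog_arm --pt "-0.012 -0.017 0 0 255" --pt "0 0 0 0 255" --pt "-0.012 -0.017 0 0 255" --pt "0 0 0 0 255" --pt "0 0 0 0 255" --pt "0 0 0 0 255" --pt "0 0 0 0 255" --pt "0 0 0 0 255" --pt "0 0 0 0 255" --pt "0 0 0 0 255"

```text
t: 57.85
eef_pos: [0.6074, -0.0946, 0.0368]
eef_rot: [2.776, 1.471, -0.0]
contact_force: [-0.6, -0.2, -0.1]
gripper_width: 0.0004
```

```bash
python3 -c "
from l import *
print(tb());red(cam('top'))"
```

```text
({'t': 57.85, 'p': [607.4, -94.6, 36.8], 'jaw': np.float64(145.8), 'tilt': [-0.0, -0.0, -1.0], 'F': [-0.6, -0.2, -0.1], 'w': 0.4, 'j7': np.float64(-0.02)}, 'box', np.float64(-0.1), np.float64(150.5), np.float64(36.8))
  red n 103 bx -24.5 22.9 by 104.2 108.6 114.6 z 148.3 154.8 160.7
  lid z [138.9 142.8 147.1]
```

Emit:
jog_arm --pt "0.2 0.3 0 0 255" --pt "0.3 0.45 0 0 255" --pt "0.3 0.45 0.2 0 255" --pt "0 0 0.8 0 255" --pt "0 0 0.8 0 255" --pt "0 0 0.8 0 255" --pt "0 0 0.8 0 255" --pt "0.3 0.7 0 0 255" --pt "0.3 0.7 0 0 255" --pt "0 0.7 0 0 255"

```text
t: 58.9
eef_pos: [0.6792, 0.0738, 0.2074]
eef_rot: [2.775, 1.472, 0.004]
contact_force: [-0.3, -0.9, -0.2]
gripper_width: 0.0005
```

Emit:
jog_arm --pt "0 0.7 0 0 255" --pt "0 0.7 0 0 255" --pt "0 0 0 0 255" --pt "0 0 0 0 255" --pt "0 0 0 0 255" --pt "0 0 0 0 255" --pt "0 0 0 0 255" --pt "0 0 0 0 255" --pt "0 0 0 0 255" --pt "0 0 0 0 255"

```text
t: 59.9
eef_pos: [0.6774, 0.1403, 0.2068]
eef_rot: [-2.776, -1.47, -0.0]
contact_force: [-0.4, 0.9, -0.0]
gripper_width: 0.0004
```

```bash
cat > lev.py <<'E'
from l import *
print(tb())
s=cam('top');red(s)
P=pts(s); d=P[...,:2]*1000-c; bx,by,z=d@ex,d@ey,P[...,2]*1000
for y0 in range(116,156,4):
    m=(np.abs(bx)<11)&(by>y0)&(by<y0+4)&(z>8); print(y0,m.sum(),np.sort(z[m]).round()[-12:] if m.any() else '')
E
python3 lev.py
```

```text
({'t': 59.9, 'p': [677.4, 140.3, 206.8], 'jaw': np.float64(145.8), 'tilt': [0.0, 0.0, -1.0], 'F': [-0.4, 0.9, -0.0], 'w': 0.4, 'j7': np.float64(-0.5)}, 'box', np.float64(-74.5), np.float64(384.1), np.float64(206.8))
  red n 127 bx -25.0 25.3 by 104.5 109.7 114.9 z 146.3 154.0 161.9
  lid z [138.7 142.8 147. ]
116 11 [ 80.  83.  86.  87.  88. 134. 137. 139. 139. 141. 141.]
120 19 [83. 83. 83. 83. 84. 85. 85. 85. 85. 86. 86. 86.]
124 15 [61. 61. 61. 61. 65. 67. 75. 78. 79. 79. 81. 83.]
128 12 [43. 43. 46. 47. 48. 50. 52. 55. 55. 56. 57. 59.]
132 17 [40. 41. 41. 41. 42. 42. 43. 44. 45. 46. 46. 51.]
136 13 [23. 23. 24. 25. 26. 28. 30. 30. 33. 34. 35. 37.]
140 17 [23. 23. 24. 24. 25. 25. 26. 26. 26. 28. 28. 30.]
144 2 [20. 22.]
148 0 
152 0
```

The lever follows the finger and stays where it's left by friction (about 0.3 rad now). There was no body contact, so I'll push further inward in steps with force checks.

Emit:
jog_arm --pt "-0.2 -0.7 0 0 255" --pt "-0.2 -0.8 0 0 255" --pt "-0.2 -0.8 0 0 255" --pt "-0.2 -0.8 0 0 255" --pt "-0.2 -0.8 0 0 255" --pt "-0.04 -0.27 0 0 255" --pt "0 0 -0.4 0 255" --pt "0 0 -0.8 0 255" --pt "0 0 -0.8 0 255" --pt "0 0 -0.6 0 255"

```text
t: 60.95
eef_pos: [0.6249, -0.0666, 0.0745]
eef_rot: [-2.774, -1.471, 0.001]
contact_force: [0.4, -1.1, -0.3]
gripper_width: 0.0007
```

Emit:
jog_arm --pt "0 0 -0.5 0 255" --pt "0 0 -0.32 0 255" --pt "0 0 0 0 255" --pt "0 0 0 0 255" --pt "-0.1 -0.15 0 0 255" --pt "-0.1 -0.15 0 0 255" --pt "-0.09 -0.13 0 0 255" --pt "-0.06 -0.09 0 0 255" --pt "0 0 0 0 255" --pt "0 0 0 0 255"

```text
t: 61.95
eef_pos: [0.608, -0.094, 0.0359]
eef_rot: [-2.776, -1.47, -0.001]
contact_force: [-0.3, 0.1, -0.4]
gripper_width: 0.0004
```

Emit:
jog_arm --pt "-0.012 -0.017 0 0 255" --pt "0 0 0 0 255" --pt "-0.012 -0.017 0 0 255" --pt "0 0 0 0 255" --pt "0 0 0 0 255" --pt "0 0 0 0 255" --pt "0 0 0 0 255" --pt "0 0 0 0 255" --pt "0 0 0 0 255" --pt "0 0 0 0 255"

```text
t: 62.95
eef_pos: [0.6067, -0.0957, 0.0358]
eef_rot: [2.776, 1.471, -0.0]
contact_force: [-0.8, -0.2, 0.4]
gripper_width: 0.0006
```

```bash
python3 -c "
from l import *
print(tb());red(cam('top'))"
```

```text
({'t': 62.95, 'p': [606.7, -95.7, 35.8], 'jaw': np.float64(145.8), 'tilt': [-0.0, -0.0, -1.0], 'F': [-0.8, -0.2, 0.4], 'w': 0.6, 'j7': np.float64(-0.01)}, 'box', np.float64(-0.1), np.float64(149.2), np.float64(35.8))
  red n 85 bx -25.9 24.5 by 104.2 108.2 114.4 z 148.7 154.8 160.2
  lid z [138.9 142.8 146.9]
```

Emit:
jog_arm --pt "-0.012 -0.017 0 0 255" --pt "0 0 0 0 255" --pt "-0.012 -0.017 0 0 255" --pt "0 0 0 0 255" --pt "0 0 0 0 255" --pt "0 0 0 0 255" --pt "0 0 0 0 255" --pt "0 0 0 0 255" --pt "0 0 0 0 255" --pt "0 0 0 0 255"

```text
t: 64.0
eef_pos: [0.6056, -0.0973, 0.0359]
eef_rot: [2.776, 1.471, 0.0]
contact_force: [1.0, 2.1, 2.0]
gripper_width: 0.0002
```

Emit:
jog_arm --pt "-0.012 -0.017 0 0 255" --pt "0 0 0 0 255" --pt "0 0 0 0 255" --pt "0 0 0 0 255" --pt "0 0 0 0 255" --pt "0 0 0 0 255" --pt "0 0 0 0 255" --pt "0 0 0 0 255" --pt "0 0 0 0 255" --pt "0 0 0 0 255"

```text
t: 65.0
eef_pos: [0.6053, -0.098, 0.036]
eef_rot: [2.776, 1.471, 0.001]
contact_force: [3.0, 4.8, 4.1]
gripper_width: 0.0003
```

```bash
python3 -c "
from l import *
print(tb());red(cam('top'))"
```

```text
({'t': 65.0, 'p': [605.3, -98.0, 36.0], 'jaw': np.float64(145.8), 'tilt': [0.001, 0.0, -1.0], 'F': [3.0, 4.8, 4.1], 'w': 0.3, 'j7': np.float64(-0.01)}, 'box', np.float64(0.0), np.float64(146.5), np.float64(36.0))
  red n 52 bx -26.0 23.6 by 104.2 107.2 113.4 z 146.2 153.9 159.2
  lid z [138.8 142.8 146.8]
```

Emit:
jog_arm --pt "0.2 0.3 0 0 255" --pt "0.3 0.45 0 0 255" --pt "0.3 0.45 0.2 0 255" --pt "0 0 0.8 0 255" --pt "0 0 0.8 0 255" --pt "0 0 0.8 0 255" --pt "0 0 0.8 0 255" --pt "0.3 0.7 0 0 255" --pt "0.3 0.7 0 0 255" --pt "0 0.7 0 0 255"

```text
t: 66.05
eef_pos: [0.6755, 0.0666, 0.2054]
eef_rot: [2.776, 1.467, -0.001]
contact_force: [-0.2, -0.1, -0.6]
gripper_width: 0.0005
```

Emit:
jog_arm --pt "0 0.7 0 0 255" --pt "0 0.7 0 0 255" --pt "0 0 0 0 255" --pt "0 0 0 0 255" --pt "0 0 0 0 255" --pt "0 0 0 0 255" --pt "0 0 0 0 255" --pt "0 0 0 0 255" --pt "0 0 0 0 255" --pt "0 0 0 0 255"

```text
t: 67.05
eef_pos: [0.6749, 0.1366, 0.2058]
eef_rot: [-2.776, -1.47, -0.0]
contact_force: [-0.4, 0.5, -0.4]
gripper_width: 0.0002
```

```bash
python3 lev.py; python3 -c "
from l import *
red(cam('side'))"
```

```text
({'t': 67.05, 'p': [674.9, 136.6, 205.8], 'jaw': np.float64(145.8), 'tilt': [0.0, 0.0, -1.0], 'F': [-0.4, 0.5, -0.4], 'w': 0.2, 'j7': np.float64(-0.49)}, 'box', np.float64(-74.5), np.float64(379.6), np.float64(205.8))
  red n 126 bx -24.9 24.4 by 105.6 110.6 116.1 z 146.8 154.2 161.3
  lid z [138.8 142.8 147. ]
116 9 [ 84.  86.  88.  89. 141. 142. 150. 151. 152.]
120 20 [82. 83. 83. 84. 84. 84. 85. 86. 86. 86. 88. 90.]
124 7 [20. 20. 80. 80. 81. 81. 84.]
128 0 
132 1 [11.]
136 0 
140 0 
144 0 
148 0 
152 0 
  red n 62 bx -29.0 23.2 by 107.5 114.4 118.9 z 144.1 152.0 158.3
  lid z [138.6 141.7 144.8]
```

```bash
python3 - <<'E'
from l import *
b=lambda s:cv2.cvtColor(s['frame'],cv2.COLOR_RGB2BGR)
t=b(cam('top'))[60:420,80:600]; s=b(cam('side'))[150:240,275:375]
t=cv2.resize(t,(480,332)); s=cv2.resize(s,(300,270),interpolation=cv2.INTER_CUBIC)
o=np.zeros((340,790,3),np.uint8); o[:332,:480]=t; o[:270,485:785]=s; cv2.imwrite('pics/final.png',o)
E
```

```text
(no output)
```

View pics/final.png

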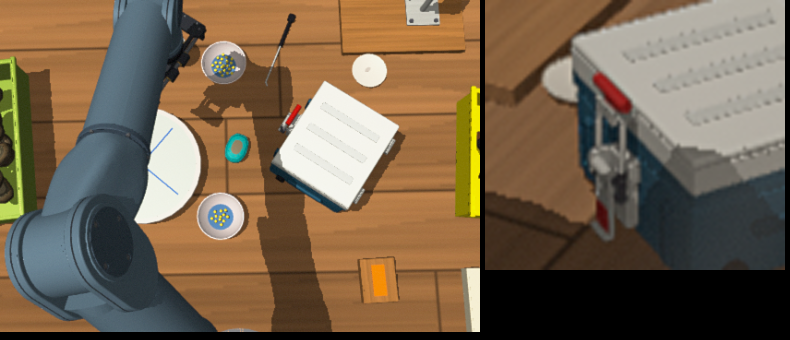

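The lid is shut, the T-grip lies at the lid edge (inset 612,92) and the lever hangs flat (inset 603,215). The bowls and probe are undisturbed, and the arm touches nothing.

```bash
python3 -c "
from cell import hand_in
print(hand_in())"
```

```text
the job is handed in; nothing more can be done
None
```

The box is packed, closed and latched, and I handed the job in at about 67 s on the robot's clock. All four oysters went from the turntable into their own pockets. I then closed the lid, set the hoop's bar in the keeper and pressed the lever down until it snapped flat.

**Last checks**
- **Oysters:** before I closed the lid, the picture and the measured positions showed one oyster lying in each pocket and the turntable empty.
- **Lid and lever:** the lid top is at about 142 mm. The depth readings show the lever flat, with its end at about 25 mm above the bench and 124–128 mm out from the box centre. The final picture agrees.
- **Bystanders:** the bowls, probe and tissue block look unmoved. In the last picture the arm hides part of the bench, so I could not see the cup, wedge or empty shell.

**What disagreed or went less cleanly**
- **Hoop on the keeper:** the bar itself was never clearly visible. I judged it hooked from the grip's position, which stayed put as the lever came down, and from the lever's snap.
- **Lever resistance:** the first three pushes stopped around or just past centre, the lever stayed where I left it, and I read almost no spring force. A fourth push closed it.
- **Contact on the fourth push:** it ended with about 7 N of contact. That was probably the gripper body touching the hoop grip or the keeper, and is well under the 40 N limit.

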